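# Set out padlocks by size on the display strip

### The job

Set the four brass padlocks out on the black display strip in order of size, one on each white mark: the smallest on the mark next to the tall steel bookend, the largest on the mark furthest from it. Stand each one upright with its shackle up, centred on its mark and with its broad faces parallel to the length of the strip. Do not let any padlock fall over on the way.

Things in the scene. Friction and masses are not known exactly. Their poses are not given: they have to be found in the camera images.
- lock30: the smallest padlock: plain brass block 30 mm wide (its y axis), 16 mm thick (its x axis) and 28 mm high, with a steel shackle rising from its top to 44 mm overall; about 80 g (varies). It starts standing on the table, shackle up, yaw within 70 degrees. Origin: centre of its underside; z up. Front and back alike. Grasp the brass across its thickness from above.
- lock40: the second smallest padlock: plain brass block 40 mm wide (its y axis), 19 mm thick (its x axis) and 34 mm high, with a steel shackle rising from its top to 53 mm overall; about 150 g (varies). It starts standing on the table, shackle up, yaw within 70 degrees. Origin: centre of its underside; z up. Front and back alike. Grasp the brass across its thickness from above.
- lock50: the second largest padlock: plain brass block 50 mm wide (its y axis), 22 mm thick (its x axis) and 40 mm high, with a steel shackle rising from its top to 62 mm overall; about 260 g (varies). It starts standing on the table, shackle up, yaw within 70 degrees. Origin: centre of its underside; z up. Front and back alike. Grasp the brass across its thickness from above.
- lock60: the largest padlock: plain brass block 60 mm wide (its y axis), 25 mm thick (its x axis) and 46 mm high, with a steel shackle rising from its top to 70 mm overall; about 420 g (varies). It starts standing on the table, shackle up, yaw within 70 degrees. Origin: centre of its underside; z up. Front and back alike. Grasp the brass across its thickness from above.
- mark1: one of four identical white rectangles 64 x 34 mm, flat on top of the strip (a marking only, flush), long side along the strip; centres 72 mm apart in a row. Which of the four places in the row this one has changes from start to start. Origin: its centre, at the strip's top surface, 10 mm above the table.
- mark2: one of four identical white rectangles 64 x 34 mm, flat on top of the strip (a marking only, flush), long side along the strip; centres 72 mm apart in a row. Which of the four places in the row this one has changes from start to start. Origin: its centre, at the strip's top surface, 10 mm above the table.
- mark3: one of four identical white rectangles 64 x 34 mm, flat on top of the strip (a marking only, flush), long side along the strip; centres 72 mm apart in a row. Which of the four places in the row this one has changes from start to start. Origin: its centre, at the strip's top surface, 10 mm above the table.
- mark4: one of four identical white rectangles 64 x 34 mm, flat on top of the strip (a marking only, flush), long side along the strip; centres 72 mm apart in a row. Which of the four places in the row this one has changes from start to start. Origin: its centre, at the strip's top surface, 10 mm above the table.
- strip: the low black display strip fixed on the table, 370 mm long (its y axis), 64 mm deep (its x axis), 10 mm high; the four marks lie centred along its top, 36 and 108 mm to either side of its middle. Origin: centre of its underside.
- bookend: upright steel plate fixed at one end of the strip, 56 mm across the strip, 10 mm thick, 55 mm high above the strip's top, 67 mm beyond the centre of the nearest mark; at either end of the strip, by chance (the other end has only a black kerb 8 mm high). Origin: centre of its lower edge, at the strip's top surface.
Things that resemble listed ones, but are neither listed nor needed, are in the scene too. What is shaped like the lock60 but blue is not meant.

How it is judged:
By the outcome, as a careful person would: the job done as asked, in the order asked, and still so for the second after the job is handed in, with the robot touching nothing.
It also fails if it takes over 104 s, if anything falls off the work surface, if the arm or the gripper's body presses on something with over 40 N, if the wrist force passes 120 N, or if a joint passes its speed limit or range.

### The arm

A 6-joint arm with a two-finger parallel gripper is mounted at the origin on the work surface. World frame = base frame: x ahead of the robot, y to its left, z up, the work surface at z = 0. Lengths are in m, angles in rad, forces in N, time in s.
With the tool pointing down it reaches from about 0.375 to 0.975 m from the base axis. Payload 3.8 kg.
Tool frame: the origin (TCP) lies at the very end of the fingers, on their centre line; the grasp point (between the pads) lies 19 mm behind it; z points along the fingers, y is the line along which they close (so a half turn about z gives the same grasp; the last joint's range is limited). The gripper opens to 85 mm and grips with 20 to 120 N. Pads are 22 mm wide; open, the fingers measure 114 mm over their backs; the gripper's body (76 mm by 85 mm) begins 54 mm behind the grasp point. The pads swing forward as they close: fully open they stand 13 mm farther back than shut.
Start: joints at [1.277, 0.264, 1.604, -0, 1.274, -0.037], TCP at [0.171, 0.653, 0.204] pointing down, gripper open.
Joint ranges: [-2.63, 2.63], [-0.94, 2.18], [0.31, 2.57], [-1.31, 4.45], [0, 2.66], [-2.55, 2.55]. Speed limits (rad/s): [2.57, 2.57, 3.14, 3.14, 3.14, 3.14].

### API

Orientations are given as a rotation vector (axis times angle).
In Python, from workcell import read_state, read_camera, calibration, finish_job gives the robot as it stands.
- The arm moves only by the tool step_arm, never from a script. Its argument "commands" is a list of rows, each an object of numbers: "fingers": the gripper's target within -1 to 1 (shut at 1, half-way at 0, fully open at -1); "dx", "dy", "dz": the shift along the tool's x, y, z in m; "roll": the turn about the tool's z in degrees. In form: [{"fingers": .., "dx": .., "dy": .., "dz": .., "roll": ..}, ...]. A call has 1 to 8 rows; each row is the pose to reach, as a shift and turn from the pose commanded when the call began, along the tool's axes at that moment; what a row does not reach only later rows make up. A row lasts 1/8 s, in which the tool goes at most 62.5 mm and 10.7 degrees, less where a joint would pass 70% of its speed; a pose out of reach is approached as far as the arm can. A call with a gripper value outside its range is refused whole. The fingers move at their own pace and stop on an object; "squeeze" is the grip in N (left out, the last holds). Time passes only in rows, so rows that repeat a pose let the fingers close. It gives the time, the measured TCP pose, the force, the opening and the grip force at its end, in the units of the state.
- read_state(): the state, without advancing time (a new reading comes with each control period).
- read_camera(name): name is "scene" or "top" or "wrist"; returns (picture, depth): 400x640x3 uint8, blue, green, red; 400x640 float32, m along the optical axis (not along the pixel's ray), 0 where there is no reading.
- calibration(name): a dict with "intrinsics" (3x3 intrinsics, pixels), "world_to_cam" (4x4, takes a point from world to camera coordinates). Camera axes: x right, y up, looking along -z (the intrinsics and any distortion apply to the point x, -y, -z); pixel columns grow to the right and rows downward; lengths in m; the calibration is good to about 2 mm. A picture is of the moment at which its call begins: read the wrist's pose just before it. calibration takes no time and is no camera call; for the wrist camera it gives the pose at the moment of the call.
- finish_job(): hands the job in; it is judged then, once.
The state is a dict: "time": time; "q": joint angles; "joint_vel": joint speeds; "joint_torque": joint torques, N m; "tool_pos": TCP position; "tcp_rot": TCP orientation; "wrist_force": force on the tool from outside, world axes, zero at the start; "torque": the same for the moment, N m; "width": opening from 0.0 (shut) to 1.0 (fully open); "grip_force": force on a finger pad.
Only numpy, scipy, OpenCV 4.12 (cv2) and the standard library are available. Lean on these libraries where they do the work, as an engineer would, in place of code of your own. Each camera call takes 0.05 s, during which the arm holds its last target. There are 200 camera calls.

## Working session

There is one attempt and no reset: what is moved stays moved. The work goes in short steps, Python scripts to look and compute and a tool call to move; the robot and the scene stay as the last step left them, time stands still between calls to the robot, and variables do not carry over. Pictures are saved under pics/ and viewed, at most 14 in all, crops included, and the job is handed in when it is done.

Besides the shell and the picture viewer there is one more tool, called as a command line: name --argument value ..., lists and objects as JSON in quotes. step_arm: Moves the arm, as the interface text tells. Its arguments: {"type":"object","properties":{"commands":{"type":"array","items":{"type":"object","properties":{"fingers":{"type":"number"},"dx":{"type":"number"},"dy":{"type":"number"},"dz":{"type":"number"},"roll":{"type":"number"}}}},"squeeze":{"type":"number"}},"required":["commands"]}

```bash
mkdir -p pics; ls
python3 - <<'E'
from workcell import *
import cv2,numpy as np
s=read_state();print(s['time'],s['tool_pos'],s['tcp_rot'],s['width'])
for n in('top','scene'):
    p,d=read_camera(n);cv2.imwrite(f'pics/{n}0.png',p);np.save(f'{n}0.npy',d)
    c=calibration(n);print(n,c.keys(),np.round(c['intrinsics'],1).tolist(),np.round(c['world_to_cam'],3).tolist())
E
```

```text
pics
0.0 [0.17121497 0.65210471 0.20304866] [-0.40229492 -3.11533264  0.00347975] 1.001897963813545
top dict_keys(['intrinsics', 'world_to_cam']) [[400.9, 0.0, 312.7], [0.0, 400.9, 202.1], [0.0, 0.0, 1.0]] [[-0.025, -1.0, 0.015, -0.044], [0.996, -0.024, 0.082, -0.48], [-0.081, 0.017, 0.997, -0.955], [0.0, 0.0, 0.0, 1.0]]
scene dict_keys(['intrinsics', 'world_to_cam']) [[425.7, 0.0, 321.8], [0.0, 425.7, 208.4], [0.0, 0.0, 1.0]] [[-0.399, 0.917, -0.019, 0.219], [-0.517, -0.208, 0.83, 0.201], [0.757, 0.341, 0.557, -1.22], [0.0, 0.0, 0.0, 1.0]]
```

View pics/top0.png

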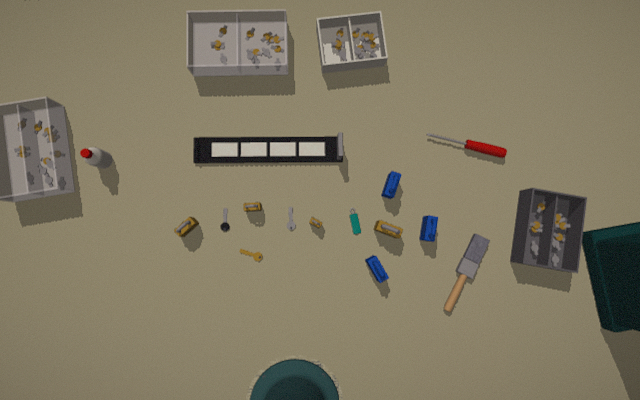

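View pics/scene0.png

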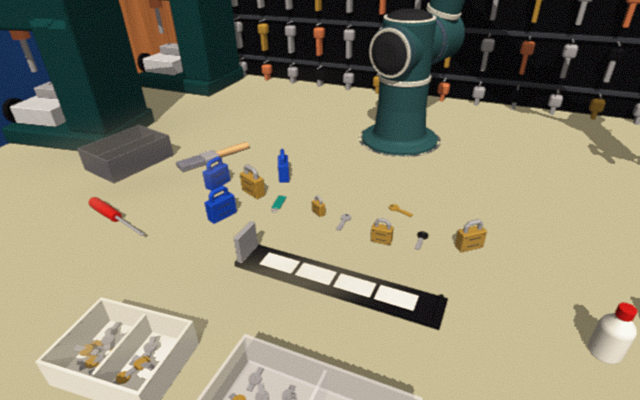

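The top view shows the strip at (268,150) with four white marks and the bookend at its right end (340,147).
Candidates for the brass padlocks:
- Brass locks at (186,226), (253,207), (316,222) and (389,229).
- Not meant: blue decoys at (391,185), (429,228) and (376,268), and the brass key at (251,255).

In the scene view the same brass locks are at (471,236), (381,231), (318,206) and (252,182).

```bash
cat > h.py <<'E'
from workcell import *
import cv2,numpy as np
def brass(p):
    h=cv2.cvtColor(p,cv2.COLOR_BGR2HSV)
    return cv2.inRange(h,(8,130,70),(28,255,255))
def rays(c,uv):
    K=np.array(c['intrinsics']);W=np.array(c['world_to_cam']);R,t=W[:3,:3],W[:3,3]
    uv=np.atleast_2d(uv).astype(float)
    d=np.c_[(uv[:,0]-K[0,2])/K[0,0],-(uv[:,1]-K[1,2])/K[1,1],-np.ones(len(uv))]
    return -R.T@t,d@R          # depth * d + origin
def onplane(c,uv,z):
    o,d=rays(c,uv);return o+d*((z-o[2])/d[:,2])[:,None]
def blobs(m,amin):
    return [k for k in cv2.findContours(m,cv2.RETR_EXTERNAL,cv2.CHAIN_APPROX_NONE)[0] if cv2.contourArea(k)>amin]
def tri(c1,u1,c2,u2):
    o1,d1=rays(c1,u1);o2,d2=rays(c2,u2);d1=d1[0];d2=d2[0]
    s=np.linalg.lstsq(np.c_[d1,-d2],o2-o1,rcond=None)[0]
    a,b=o1+s[0]*d1,o2+s[1]*d2;return (a+b)/2,np.linalg.norm(a-b)
E
python3 - <<'E'
from h import *
p=cv2.imread('pics/top0.png');c=calibration('top')
m=cv2.morphologyEx(brass(p),cv2.MORPH_CLOSE,np.ones((5,5)))
for k in blobs(m,20):
    k=k[:,0]
    if k[:,1].mean()<120: continue
    (x,y),(w,h),a=cv2.minAreaRect((onplane(c,k,.03)[:,:2]*1000).astype(np.float32));print(k.mean(0).round(),'xy',round(x),round(y),'wh',round(w),round(h),round(a))
hsv=cv2.cvtColor(p,cv2.COLOR_BGR2HSV);wm=cv2.inRange(hsv,(0,0,190),(180,60,255))
for k in blobs(wm,100):
    k=k[:,0]
    if 130<k[:,1].mean()<165:
        (x,y),(w,h),a=cv2.minAreaRect((onplane(c,k,.01)[:,:2]*1000).astype(np.float32));print('mark',k.mean(0).round(),round(x),round(y),round(w),round(h),round(a,1))
s=read_state();c=calibration('wrist');W=np.array(c['world_to_cam']);print(c['intrinsics']);R=W[:3,:3]
from scipy.spatial.transform import Rotation as Ro
T=Ro.from_rotvec(s['tcp_rot']).as_matrix();print('tool axes cols',T.round(3));print('cam in tool',(T.T@(-R.T@W[:3,3]-s['tool_pos'])).round(4),'look',(T.T@-R[2]).round(3),'right',(T.T@R[0]).round(3))
E
```

```text
[251. 254.] xy 356 96 wh 53 20 79
[535. 227.] xy 406 -592 wh 15 26 63
[388. 229.] xy 410 -235 wh 65 25 67
[315. 222.] xy 430 -61 wh 28 15 62
[185. 226.] xy 429 250 wh 21 55 40
[559. 227.] xy 404 -650 wh 22 63 86
[541. 206.] xy 456 -609 wh 17 12 60
[252. 206.] xy 471 91 wh 38 17 89
[ 42. 129.] xy 671 596 wh 38 14 69
[[279.7596001    0.         318.65115191]
 [  0.         279.7596001  198.57924809]
 [  0.           0.           1.        ]]
tool axes cols [[-0.967  0.254 -0.001]
 [ 0.254  0.967 -0.002]
 [ 0.    -0.002 -1.   ]]
cam in tool [ 0.0761 -0.0014 -0.1696] look [-0.297 -0.     0.955] right [0. 1. 0.]
```

step_arm --commands '[{"dx": -0.044,"dy": -0.037,"dz": -0.02,"roll": 9,"fingers": -1},{"dx": -0.088,"dy": -0.074,"dz": -0.05,"roll": 18,"fingers": -1},{"dx": -0.132,"dy": -0.112,"dz": -0.05,"roll": 27,"fingers": -1},{"dx": -0.176,"dy": -0.149,"dz": -0.05,"roll": 36,"fingers": -1},{"dx": -0.22,"dy": -0.187,"dz": -0.05,"roll": 45,"fingers": -1},{"dx": -0.264,"dy": -0.224,"dz": -0.05,"roll": 54,"fingers": -1},{"dx": -0.308,"dy": -0.262,"dz": -0.05,"roll": 63,"fingers": -1},{"dx": -0.352,"dy": -0.3,"dz": -0.05,"roll": 72,"fingers": -1}]'

```text
time: 1.1
tool_pos: [0.4362, 0.2715, 0.2541]
tcp_rot: [-2.162, -2.279, 0.0]
wrist_force: [0.9, 0.6, -0.2]
width: 1.0
grip_force: 0.0
```

step_arm --commands '[{"dx": -0.047,"dy": 0.03,"roll": 3},{"dx": -0.093,"dy": 0.059,"roll": 3},{"dx": -0.093,"dy": 0.059,"roll": 3},{"dx": -0.093,"dy": 0.059,"roll": 3}]'

```text
invalid input
```

```bash
cat >> h.py <<'E'
import pickle
def snap(name):
    s=read_state();c=calibration('wrist');p,d=read_camera('wrist')
    cv2.imwrite(f'pics/{name}.png',p);pickle.dump((s,c,p,d),open(f'{name}.pkl','wb'));return s,c,p,d
E
python3 -c "
from h import *
s,*_=snap('A');print(s['tool_pos'],s['time'])"
```

```text
[0.43621609 0.27151617 0.25405243] 1.1
```

step_arm --commands '[{"dx": -0.05},{"dx": -0.1},{"dx": -0.1},{"dx": -0.1}]'

```text
invalid input
```

```bash
python3 -c "
from h import *
s,*_=snap('B');print(s['tool_pos'],s['time'])"
```

```text
[0.43994933 0.2656815  0.25401795] 1.15
```

View pics/A.png

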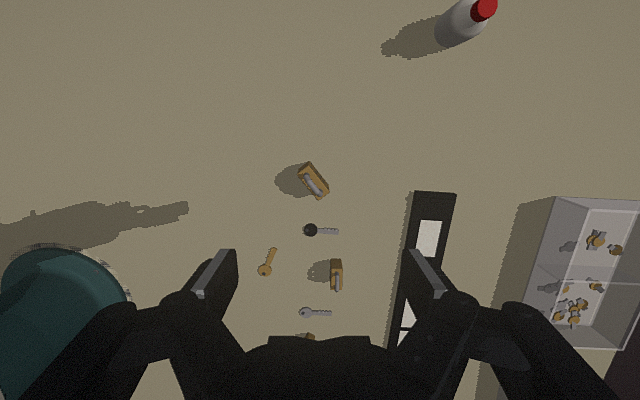

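Picture A, still in motion: lock50 is at (313,180), lock40 at (336,274), lock30 partly hidden at (306,336), and the first mark at (427,238). The fingers hide the lower part. Every row needs all its keys, so I'll go over the strip for two views.

step_arm --commands '[{"dx": -0.04,"dy": 0.04,"dz": 0.0,"roll": 3,"fingers": -1},{"dx": -0.08,"dy": 0.08,"dz": 0.0,"roll": 3,"fingers": -1},{"dx": -0.12,"dy": 0.12,"dz": 0.0,"roll": 3,"fingers": -1},{"dx": -0.14,"dy": 0.15,"dz": 0.0,"roll": 3,"fingers": -1},{"dx": -0.14,"dy": 0.15,"dz": 0.0,"roll": 3,"fingers": -1},{"dx": -0.14,"dy": 0.15,"dz": 0.0,"roll": 3,"fingers": -1}]'

```text
time: 1.95
tool_pos: [0.5926, 0.1429, 0.2537]
tcp_rot: [-2.214, -2.227, 0.002]
wrist_force: [-0.9, -0.6, 0.5]
width: 0.997
grip_force: 0.0
```

```bash
python3 -c "
from h import *
s,*_=snap('S1');print(s['tool_pos'],s['time'])"
```

```text
[0.59259899 0.14285104 0.25369042] 1.95
```

step_arm --commands '[{"dx": -0.05,"dy": 0.0,"dz": 0.0,"roll": 0,"fingers": -1},{"dx": -0.1,"dy": 0.0,"dz": 0.0,"roll": 0,"fingers": -1},{"dx": -0.1,"dy": 0.0,"dz": 0.0,"roll": 0,"fingers": -1},{"dx": -0.1,"dy": 0.0,"dz": 0.0,"roll": 0,"fingers": -1}]'

```text
time: 2.5
tool_pos: [0.5934, 0.0433, 0.2546]
tcp_rot: [-2.215, -2.227, -0.001]
wrist_force: [0.2, -0.6, 0.5]
width: 1.003
grip_force: 0.0
```

```bash
python3 -c "
from h import *
s,*_=snap('S2');print(s['tool_pos'],s['time'])"
```

```text
[0.59339875 0.04325157 0.25462694] 2.5
```

View pics/S2.png

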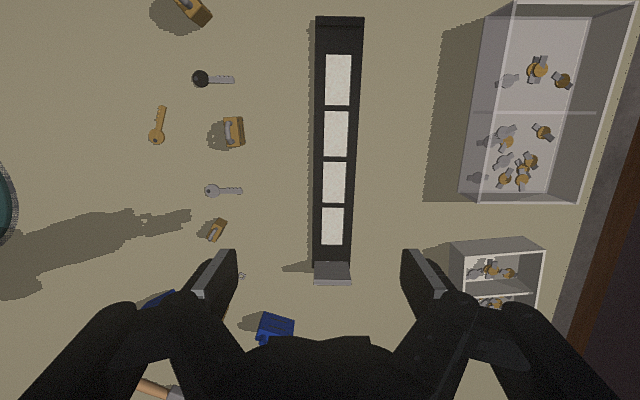

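S2 shows the four marks at (338,79), (336,133), (333,182) and (333,225), the bookend at (332,272), lock40 at (234,132) and lock30 at (216,230).

```bash
cat >> h.py <<'E'
def marks(c,p,z=.01):
    m=cv2.inRange(cv2.cvtColor(p,cv2.COLOR_BGR2HSV),(0,0,150),(180,45,255));out=[]
    for k in blobs(m,250):
        k=k[:,0];q=(onplane(c,k,z)*1000).astype(np.float32)[:,:2];(x,y),(w,h),a=cv2.minAreaRect(q)
        if w<h:w,h,a=h,w,a+90
        if 45<w<75 and 22<h<42:out.append((k,x,y,w,h,a))
    return sorted(out,key=lambda t:t[2])
E
python3 - <<'E'
from h import *
D=[]
for n in('S1','S2'):
    s,c,p,d=pickle.load(open(n+'.pkl','rb'));M=marks(c,p);D.append((c,M))
    for k,*v in M:print(n,np.round(v,1))
    xy=np.array([[v[1],v[2]] for v in M]);print('fit slope dx/dy',np.polyfit(xy[:,1],xy[:,0],1))
(c1,M1),(c2,M2)=D
cen=lambda k:cv2.minAreaRect(k.astype(np.float32))[0]
for a,b in zip(M1,M2):
    P,e=tri(c1,cen(a[0]),c2,cen(b[0]));print('tri mm',(P*1000).round(1),round(e*1000,1))
p=cv2.imread('pics/top0.png');c=calibration('top')
m=cv2.inRange(cv2.cvtColor(p,cv2.COLOR_BGR2HSV),(0,0,150),(180,45,255))
for k,*v in marks(c,p):print('top',np.round(v,1))
E
```

```text
Traceback (most recent call last):
  File "h.py", line 26, in marks
    k=k[:,0];q=(onplane(c,k,z)*1000).astype(np.float32)[:,:2];(x,y),(w,h),a=cv2.minAreaRect(q)
                                                                            ~~~~~~~~~~~~~~~^^^
cv2.error: OpenCV(4.12.0) /io/opencv/modules/imgproc/src/convhull.cpp:143: error: (-215:Assertion failed) total >= 0 && (depth == CV_32F || depth == CV_32S) in function 'convexHull'
```

```bash
sed -i 's/q=(onplane(c,k,z)\*1000).astype(np.float32)\[:,:2\]/q=np.ascontiguousarray(onplane(c,k,z)[:,:2]*1000,np.float32)/' h.py
cat > m.py <<'E'
from h import *
D=[]
for n in('S1','S2'):
    s,c,p,d=pickle.load(open(n+'.pkl','rb'));M=marks(c,p);D.append((c,M))
    for k,*v in M:print(n,np.round(v,1))
    xy=np.array([[v[1],v[2]] for v in M]);print('fit slope dx/dy',np.polyfit(xy[:,1],xy[:,0],1))
(c1,M1),(c2,M2)=D
cen=lambda k:cv2.minAreaRect(k.astype(np.float32))[0]
for a,b in zip(M1,M2):
    P,e=tri(c1,cen(a[0]),c2,cen(b[0]));print('tri mm',(P*1000).round(1),round(e*1000,1))
p=cv2.imread('pics/top0.png');c=calibration('top')
for k,*v in marks(c,p):print('top',np.round(v,1))
E
python3 m.py
```

```text
S1 [614.6 -56.8  63.3  33.1  89.2]
S1 [615.9  15.3  62.6  33.6  90.4]
S1 [616.7  86.8  63.4  33.7  90.4]
S1 [617.6 159.2  63.6  33.3  89.2]
fit slope dx/dy [1.38424545e-02 6.15480094e+02]
S2 [614.4 -57.3  62.8  33.4  89. ]
S2 [615.4  15.   63.3  33.6  89.1]
S2 [616.6  87.   63.6  33.3  90.3]
S2 [617.4 159.6  63.3  33.7  89.3]
fit slope dx/dy [1.41478242e-02 6.15243939e+02]
tri mm [615.1 -57.5   8. ] 0.6
tri mm [615.9  15.4   8.9] 0.7
tri mm [616.8  87.8  11.1] 0.2
tri mm [617.5 160.   10.3] 0.3
top [612.2 -55.9  62.1  30.3  88.7]
top [613.8  17.3  59.6  30.2  88.8]
top [615.3  89.1  59.6  30.2  88.8]
top [616.  160.7  59.3  32.8  89.5]
```

step_arm --commands '[{"dx": 0.04,"dy": -0.03,"dz": 0.02,"roll": -10,"fingers": -1},{"dx": 0.08,"dy": -0.06,"dz": 0.04,"roll": -20,"fingers": -1},{"dx": 0.12,"dy": -0.09,"dz": 0.054,"roll": -30,"fingers": -1},{"dx": 0.16,"dy": -0.125,"dz": 0.054,"roll": -40,"fingers": -1},{"dx": 0.16,"dy": -0.125,"dz": 0.054,"roll": -40,"fingers": -1},{"dx": 0.16,"dy": -0.125,"dz": 0.054,"roll": -40,"fingers": -1}]'

```text
time: 3.3
tool_pos: [0.4682, 0.2025, 0.2008]
tcp_rot: [1.318, 2.851, 0.001]
wrist_force: [0.4, -0.4, 0.4]
width: 1.004
grip_force: 0.0
```

```bash
python3 -c "
from h import *
s,*_=snap('L50a');print(s['tool_pos'],s['time'])"
```

```text
[0.46818838 0.20245057 0.20078499] 3.3
```

step_arm --commands '[{"dx": 0.06,"dy": 0.0,"dz": 0.0,"roll": 0,"fingers": -1},{"dx": 0.06,"dy": 0.0,"dz": 0.0,"roll": 0,"fingers": -1},{"dx": 0.06,"dy": 0.0,"dz": 0.0,"roll": 0,"fingers": -1}]'

```text
time: 3.72
tool_pos: [0.4303, 0.2467, 0.2006]
tcp_rot: [1.321, 2.849, -0.0]
wrist_force: [-0.4, 0.4, -0.2]
width: 0.999
grip_force: 0.0
```

```bash
python3 -c "
from h import *
s,c,p,d=snap('L50b');print(s['tool_pos'],s['time'])
q=pickle.load(open('L50a.pkl','rb'))[2]
cv2.imwrite('pics/L50ab.png',np.hstack([cv2.resize(i[60:330,180:460],None,fx=1.4,fy=1.4) for i in(q,p)]))"
```

```text
[0.43030256 0.24671245 0.20057428] 3.725
```

View pics/L50ab.png

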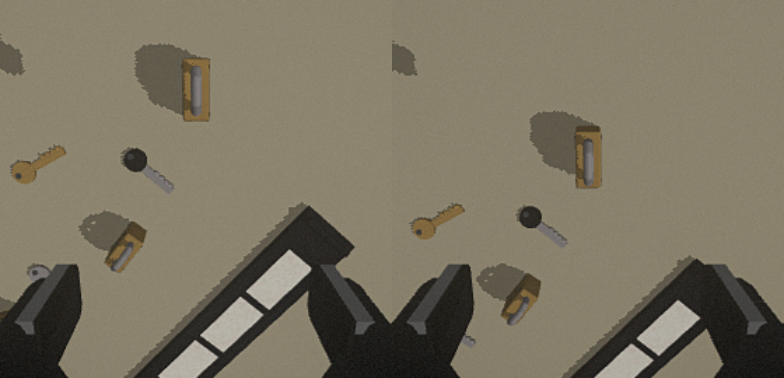

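The crops (left L50a, right L50b) show lock50 upright in both: crop (196,90) and (589,157). Its bright top face and shackle are clear and its long side runs along the image's vertical.

```bash
cat >> h.py <<'E'
def topface(c,p,xy,z,vmin):
    hsv=cv2.cvtColor(p,cv2.COLOR_BGR2HSV)
    m=cv2.inRange(hsv,(8,100,vmin),(28,255,255))
    m=cv2.morphologyEx(m,cv2.MORPH_CLOSE,np.ones((9,9)))
    best=None
    for k in blobs(m,60):
        k=k[:,0];q=np.ascontiguousarray(onplane(c,k,z)[:,:2]*1000,np.float32)
        (x,y),(w,h),a=cv2.minAreaRect(q)
        if w<h:w,h,a=h,w,a+90
        if np.hypot(x-xy[0],y-xy[1])<40:best=(cv2.minAreaRect(k.astype(np.float32))[0],np.round([x,y,w,h,a],1))
    return best
def locate(a,b,xy,z,vmins=(110,130,150)):
    for v in vmins:
        r=[]
        for n in(a,b):
            s,c,p,d=pickle.load(open(n+'.pkl','rb'));t=topface(c,p,xy,z,v)
            if t:r.append((c,t[0]));print(v,n,t[1])
        if len(r)==2:
            P,e=tri(*r[0],*r[1]);print('   tri',(P*1000).round(1),round(e*1000,1))
def to(x,y,yaw):
    "shift in tool axes from the present pose to world x,y (mm) and tool-y yaw (deg)"
    from scipy.spatial.transform import Rotation as Ro
    s=read_state();T=Ro.from_rotvec(s['tcp_rot']).as_matrix();d=T.T@(np.array([x,y,0])/1000-s['tool_pos'])
    yw=np.degrees(np.arctan2(T[1,1],T[0,1]));print('dx %.4f dy %.4f roll %.2f z %.4f yaw %.2f t %.2f'%(d[0],d[1],(yw-yaw+90)%180-90,s['tool_pos'][2],yw,s['time']))
E
python3 - <<'E'
from h import *
s,c,p,d=pickle.load(open('L50b.pkl','rb'))
h=cv2.cvtColor(p,cv2.COLOR_BGR2HSV)
locate('L50a','L50b',(429,250),.04,(90,110,125,140,155))
E
```

```text
90 L50a [428.9 249.2  48.6  20.9 130.4]
90 L50b [428.  249.4  48.   20.  130.8]
   tri [428.3 249.2  36.1] 0.8
110 L50a [428.6 249.7  47.7  20.4 131. ]
110 L50b [428.2 249.5  48.   19.6 130.8]
   tri [428.1 249.9  39.2] 0.1
125 L50a [428.3 249.3  47.5  19.  130.9]
125 L50b [428.7 249.2  46.8  19.2 130.8]
   tri [427.8 249.9  42.7] 0.4
```

```bash
python3 -c "
from h import *
to(428.3,249.5,40.9)"
```

```text
dx 0.0038 dy 0.0003 roll -0.69 z 0.2005 yaw 40.21 t 3.77
```

step_arm --commands '[{"dx": 0.004,"dy": 0.0,"dz": 0.05,"roll": -0.7,"fingers": -1},{"dx": 0.004,"dy": 0.0,"dz": 0.1,"roll": -0.7,"fingers": -1},{"dx": 0.004,"dy": 0.0,"dz": 0.15,"roll": -0.7,"fingers": -1},{"dx": 0.004,"dy": 0.0,"dz": 0.175,"roll": -0.7,"fingers": -1},{"dx": 0.004,"dy": 0.0,"dz": 0.19,"roll": -0.7,"fingers": -1},{"dx": 0.004,"dy": 0.0,"dz": 0.192,"roll": -0.7,"fingers": -1},{"dx": 0.004,"dy": 0.0,"dz": 0.192,"roll": -0.7,"fingers": -0.3},{"dx": 0.004,"dy": 0.0,"dz": 0.192,"roll": -0.7,"fingers": 0.2}]' --squeeze 50

```text
time: 4.78
tool_pos: [0.4281, 0.2509, 0.0098]
tcp_rot: [1.303, 2.857, 0.003]
wrist_force: [0.1, -0.8, 0.7]
width: 0.606
grip_force: 0.0
```

step_arm --commands '[{"dx": 0.0,"dy": 0.0,"dz": 0.0,"roll": 0,"fingers": 0.35},{"dx": 0.0,"dy": 0.0,"dz": 0.0,"roll": 0,"fingers": 0.5},{"dx": 0.0,"dy": 0.0,"dz": 0.0,"roll": 0,"fingers": 0.7},{"dx": 0.0,"dy": 0.0,"dz": 0.0,"roll": 0,"fingers": 1},{"dx": 0.0,"dy": 0.0,"dz": 0.0,"roll": 0,"fingers": 1},{"dx": 0.0,"dy": 0.0,"dz": 0.0,"roll": 0,"fingers": 1}]'

```text
time: 5.52
tool_pos: [0.4276, 0.2509, 0.0094]
tcp_rot: [1.303, 2.858, 0.002]
wrist_force: [-1.4, -0.3, 5.2]
width: 0.234
grip_force: 48.8
```

step_arm --commands '[{"dx": 0.0,"dy": 0.0,"dz": -0.01,"roll": 0,"fingers": 1},{"dx": 0.0,"dy": 0.0,"dz": -0.03,"roll": 0,"fingers": 1},{"dx": 0.0,"dy": 0.0,"dz": -0.06,"roll": 0,"fingers": 1},{"dx": 0.0,"dy": 0.0,"dz": -0.09,"roll": 0,"fingers": 1},{"dx": 0.0,"dy": 0.0,"dz": -0.1,"roll": 0,"fingers": 1},{"dx": 0.0,"dy": 0.0,"dz": -0.1,"roll": 0,"fingers": 1}]'

```text
time: 6.28
tool_pos: [0.4268, 0.2503, 0.1085]
tcp_rot: [1.303, 2.858, 0.001]
wrist_force: [-0.2, -0.1, -2.7]
width: 0.233
grip_force: 49.2
```

```bash
python3 -c "
from h import *
s=read_state();print(s['width'],s['grip_force'],s['wrist_force'])
to(616.5,88,-.8)"
```

```text
0.2326085131159576 49.164275703951716 [-0.20753819 -0.11139812 -2.66439383]
dx -0.2469 dy 0.0367 roll 41.79 z 0.1085 yaw 40.99 t 6.28
```

step_arm --commands '[{"dx": -0.02,"dy": 0.003,"dz": 0.0,"roll": 4,"fingers": 1},{"dx": -0.06,"dy": 0.009,"dz": 0.0,"roll": 10,"fingers": 1},{"dx": -0.105,"dy": 0.015,"dz": 0.0,"roll": 18,"fingers": 1},{"dx": -0.15,"dy": 0.022,"dz": 0.0,"roll": 26,"fingers": 1},{"dx": -0.195,"dy": 0.029,"dz": 0.0,"roll": 34,"fingers": 1},{"dx": -0.23,"dy": 0.034,"dz": 0.0,"roll": 40,"fingers": 1},{"dx": -0.247,"dy": 0.0367,"dz": 0.0,"roll": 41.8,"fingers": 1},{"dx": -0.247,"dy": 0.0367,"dz": 0.0,"roll": 41.8,"fingers": 1}]'

```text
time: 7.28
tool_pos: [0.6164, 0.0868, 0.107]
tcp_rot: [-2.238, -2.203, 0.003]
wrist_force: [-0.4, -0.6, -2.4]
width: 0.234
grip_force: 49.3
```

step_arm --commands '[{"dx": 0.0,"dy": 0.0,"dz": 0.03,"roll": 0,"fingers": 1},{"dx": 0.0,"dy": 0.0,"dz": 0.06,"roll": 0,"fingers": 1},{"dx": 0.0,"dy": 0.0,"dz": 0.06,"roll": 0,"fingers": 1},{"dx": 0.0,"dy": 0.0,"dz": 0.06,"roll": 0,"fingers": 1}]'

```text
time: 7.78
tool_pos: [0.6164, 0.0887, 0.0491]
tcp_rot: [2.236, 2.207, 0.001]
wrist_force: [0.0, -0.1, -2.5]
width: 0.234
grip_force: 49.4
```

Run:
```python
from h import *
s,c,p,d=snap('P50');cv2.imwrite('pics/P50c.png',cv2.resize(p[100:400,170:470],None,fx=1.9,fy=1.9))
to(616.5,88,-.8)
for k,*v in marks(c,p):print(k.mean(0).round(),np.round(v,1))
```

```text
dx -0.0006 dy -0.0009 roll 0.04 z 0.0499 yaw -0.76 t 7.83
[325. 197.] [616.8  92.6  52.3  33.9  89.2]
[320. 114.] [617.7 159.5  63.2  33.9  89.2]
```

View pics/P50c.png

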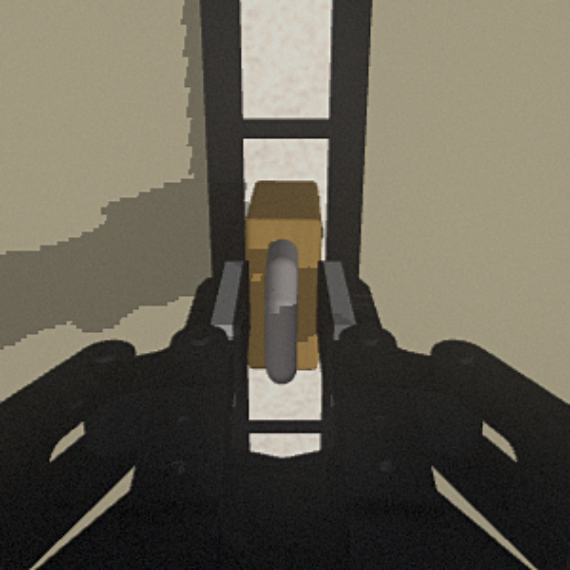

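The lock hangs level over its mark. Its top face runs from crop row 218 to row 368, between cols 247 and 321.

```bash
cat >> h.py <<'E'
def face(n,pts,z,off=(170,100),f=1.9):
    s,c,p,d=pickle.load(open(n+'.pkl','rb'));q=onplane(c,np.array(pts)/f+off,z)[:,:2]*1000
    print(q.round(1).tolist(),'centre',q.mean(0).round(1),'tcp',(s['tool_pos']*1000).round(1))
E
python3 -c "
from h import *
face('P50',[(246,218),(322,218),(249,368),(318,368)],.080)
to(616.5,88,-.8)"
```

```text
[[606.1, 111.4], [627.2, 111.1], [605.3, 62.4], [626.4, 62.2]] centre [616.3  86.8] tcp [616.4  88.7  49.1]
dx -0.0006 dy -0.0009 roll 0.04 z 0.0499 yaw -0.76 t 7.83
```

step_arm --commands '[{"dx": 0.0,"dy": 0.0,"dz": 0.012,"roll": 0,"fingers": 1},{"dx": 0.0,"dy": 0.0,"dz": 0.022,"roll": 0,"fingers": 1},{"dx": 0.0,"dy": 0.0,"dz": 0.027,"roll": 0,"fingers": 1},{"dx": 0.0,"dy": 0.0,"dz": 0.0295,"roll": 0,"fingers": 1},{"dx": 0.0,"dy": 0.0,"dz": 0.0295,"roll": 0,"fingers": 1},{"dx": 0.0,"dy": 0.0,"dz": 0.0295,"roll": 0,"fingers": 1}]'

```text
time: 8.57
tool_pos: [0.6162, 0.0879, 0.0194]
tcp_rot: [-2.237, -2.205, 0.001]
wrist_force: [-3.2, -1.8, 4.0]
width: 0.229
grip_force: 50.2
```

```bash
python3 -c "
from h import *
s=read_state();print(s['tool_pos'],s['wrist_force'],s['width'])"
```

```text
[0.61621841 0.08786498 0.01936078] [-3.21869096 -1.77138826  3.99893417] 0.2293540119303713
```

Contact made (force went from −2.5 to +4 N). Opening, then rising.

step_arm --commands '[{"dx": 0.0,"dy": 0.0,"dz": 0.0,"roll": 0,"fingers": 0.4},{"dx": 0.0,"dy": 0.0,"dz": 0.0,"roll": 0,"fingers": 0.1},{"dx": 0.0,"dy": 0.0,"dz": 0.0,"roll": 0,"fingers": -0.3},{"dx": 0.0,"dy": 0.0,"dz": 0.0,"roll": 0,"fingers": -1},{"dx": 0.0,"dy": 0.0,"dz": 0.0,"roll": 0,"fingers": -1},{"dx": 0.0,"dy": 0.0,"dz": -0.02,"roll": 0,"fingers": -1},{"dx": 0.0,"dy": 0.0,"dz": -0.06,"roll": 0,"fingers": -1},{"dx": 0.0,"dy": 0.0,"dz": -0.12,"roll": 0,"fingers": -1}]'

```text
time: 9.57
tool_pos: [0.615, 0.0878, 0.1393]
tcp_rot: [-2.236, -2.204, 0.004]
wrist_force: [0.7, -0.2, 0.6]
width: 0.998
grip_force: 0.0
```

```bash
python3 -c "
from h import *
s=read_state();print(s['tool_pos'],s['width'])
snap('L40a');locate('L40a','L40a',(471,91),.034,(110,125));
s,c,p,d=pickle.load(open('L40a.pkl','rb'));print(topface(c,p,(616,87),.05,120))
to(430,91,-1)"
```

```text
[0.61496174 0.08779046 0.13926776] 0.9975504380145681
110 L40a [479.2  91.8  39.   26.6  97.3]
110 L40a [479.2  91.8  39.   26.6  97.3]
   tri [616.3 162.6 308.9] 0.0
125 L40a [474.5  91.3  38.4  17.7  95.2]
125 L40a [474.5  91.3  38.4  17.7  95.2]
   tri [616.3 162.6 308.9] 0.0
((321.9999694824219, 193.49998474121094), array([617.4,  86.2,  47.4,  19.6,  88.8]))
dx -0.0004 dy -0.1937 roll 0.19 z 0.1511 yaw -0.81 t 9.62
```

step_arm --commands '[{"dx": -0.02,"dy": -0.045,"dz": -0.03,"roll": -2,"fingers": -1},{"dx": -0.04,"dy": -0.09,"dz": -0.05,"roll": -5,"fingers": -1},{"dx": -0.058,"dy": -0.141,"dz": -0.05,"roll": -6,"fingers": -1},{"dx": -0.058,"dy": -0.141,"dz": -0.05,"roll": -6,"fingers": -1},{"dx": -0.058,"dy": -0.141,"dz": -0.05,"roll": -6,"fingers": -1}]'

```text
time: 10.25
tool_pos: [0.4758, 0.032, 0.1904]
tcp_rot: [2.118, 2.317, 0.004]
wrist_force: [-0.1, 0.6, -0.0]
width: 1.004
grip_force: 0.0
```

```bash
python3 -c "
from h import *
s,*_=snap('L40a');print(s['tool_pos'],s['time'])"
```

```text
[0.47575793 0.03197466 0.19039432] 10.25
```

step_arm --commands '[{"dx": 0.06,"dy": 0.0,"dz": 0.0,"roll": 0,"fingers": -1},{"dx": 0.06,"dy": 0.0,"dz": 0.0,"roll": 0,"fingers": -1},{"dx": 0.06,"dy": 0.0,"dz": 0.0,"roll": 0,"fingers": -1}]'

```text
time: 10.68
tool_pos: [0.4702, 0.0921, 0.189]
tcp_rot: [2.116, 2.321, -0.001]
wrist_force: [0.3, -0.5, 0.0]
width: 1.0
grip_force: 0.0
```

```bash
python3 -c "
from h import *
s,*_=snap('L40b');print(s['tool_pos'],s['time'])
locate('L40a','L40b',(474,91),.034)
to(474,91.3,5)"
```

```text
[0.47019097 0.09213169 0.18895549] 10.675
110 L40a [473.4  91.2  38.8  17.4  91.6]
110 L40b [473.5  91.2  38.9  17.   92.8]
   tri [473.5  91.5  33.8] 0.0
130 L40a [473.4  91.4  37.3  16.6  92. ]
130 L40b [473.5  91.5  37.8  16.7  92.4]
   tri [473.4  91.7  34.1] 0.2
dx -0.0006 dy 0.0039 roll 0.23 z 0.1888 yaw 5.23 t 10.72
```

step_arm --commands '[{"dx": -0.0005,"dy": 0.0034,"dz": 0.05,"roll": 2.9,"fingers": -1},{"dx": -0.0005,"dy": 0.0034,"dz": 0.1,"roll": 2.9,"fingers": -1},{"dx": -0.0005,"dy": 0.0034,"dz": 0.145,"roll": 2.9,"fingers": -1},{"dx": -0.0005,"dy": 0.0034,"dz": 0.17,"roll": 2.9,"fingers": -1},{"dx": -0.0005,"dy": 0.0034,"dz": 0.181,"roll": 2.9,"fingers": -1},{"dx": -0.0005,"dy": 0.0034,"dz": 0.183,"roll": 2.9,"fingers": -1},{"dx": -0.0005,"dy": 0.0034,"dz": 0.183,"roll": 2.9,"fingers": -0.3},{"dx": -0.0005,"dy": 0.0034,"dz": 0.183,"roll": 2.9,"fingers": 0.2}]' --squeeze 45

```text
time: 11.72
tool_pos: [0.4741, 0.0916, 0.0072]
tcp_rot: [2.176, 2.264, 0.003]
wrist_force: [-0.4, 0.6, 0.5]
width: 0.603
grip_force: 0.0
```

step_arm --commands '[{"dx": 0.0,"dy": 0.0,"dz": 0.0,"roll": 0,"fingers": 0.4},{"dx": 0.0,"dy": 0.0,"dz": 0.0,"roll": 0,"fingers": 0.55},{"dx": 0.0,"dy": 0.0,"dz": 0.0,"roll": 0,"fingers": 0.75},{"dx": 0.0,"dy": 0.0,"dz": 0.0,"roll": 0,"fingers": 1},{"dx": 0.0,"dy": 0.0,"dz": 0.0,"roll": 0,"fingers": 1},{"dx": 0.0,"dy": 0.0,"dz": 0.0,"roll": 0,"fingers": 1}]'

```text
time: 12.48
tool_pos: [0.4735, 0.0916, 0.0065]
tcp_rot: [2.176, 2.265, 0.002]
wrist_force: [0.4, -0.2, 5.4]
width: 0.177
grip_force: 44.7
```

step_arm --commands '[{"dx": 0.0,"dy": 0.0,"dz": -0.01,"roll": 0,"fingers": 1},{"dx": 0.0,"dy": 0.0,"dz": -0.03,"roll": 0,"fingers": 1},{"dx": 0.0,"dy": 0.0,"dz": -0.06,"roll": 0,"fingers": 1},{"dx": 0.0,"dy": 0.0,"dz": -0.09,"roll": 0,"fingers": 1},{"dx": 0.0,"dy": 0.0,"dz": -0.1,"roll": 0,"fingers": 1},{"dx": 0.0,"dy": 0.0,"dz": -0.1,"roll": 0,"fingers": 1}]'

```text
time: 13.22
tool_pos: [0.4726, 0.0915, 0.1059]
tcp_rot: [2.176, 2.265, 0.0]
wrist_force: [-0.6, -0.1, -2.4]
width: 0.055
grip_force: 44.0
```

```bash
python3 -c "
from h import *
s=read_state();print(s['width'],s['grip_force'],s['wrist_force'])
to(615.4,15.4,-.8)"
```

```text
0.054927185315269925 44.02657681144774 [-0.62782513 -0.10399169 -2.3540507 ]
dx -0.0818 dy 0.1396 roll 3.09 z 0.1059 yaw 2.29 t 13.22
```

The width dropped from 0.177 to 0.055 during the lift, so the pads may have slid up to the shackle. I'll look.

Run:
```python
from h import *
s,c,p,d=snap('G40');t,_=read_camera('scene')
cv2.imwrite('pics/G40c.png',np.hstack([cv2.resize(p[100:400,170:470],(400,400)),cv2.resize(t[140:290,290:440],(400,400))]))
```

```text
(no output)
```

View pics/G40c.png

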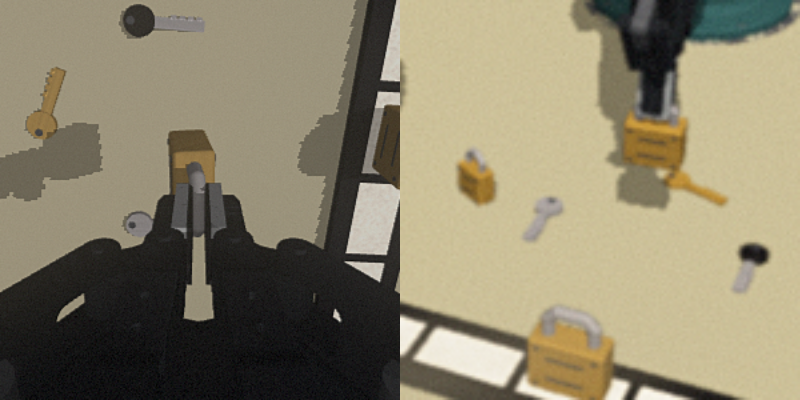

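The lock now hangs by its shackle, still upright. I'll set it back on the table and regrasp lower and harder, using depth and rays to see how high it hangs.

Run:
```python
from h import *
s,c,p,d=pickle.load(open('G40.pkl','rb'))
for uv in [(312,218),(316,219),(322,218),(326,219)]:
    o,r=rays(c,uv);P=o+r[0]*d[uv[1],uv[0]];print(uv,p[uv[1],uv[0]],(P*1000).round(1))
print((s['tool_pos']*1000).round(1))
```

```text
(312, 218) [ 69 119 146] [467.6 107.8 126. ]
(316, 219) [ 71 122 149] [469.9 107.5 126.6]
(322, 218) [ 70 118 147] [473.4 107.5 124.4]
(326, 219) [ 70 121 147] [475.7 106.8 124.1]
[472.6  91.5 105.9]
```

step_arm --commands '[{"dx": 0.0,"dy": 0.0,"dz": 0.04,"roll": 0,"fingers": 1},{"dx": 0.0,"dy": 0.0,"dz": 0.07,"roll": 0,"fingers": 1},{"dx": 0.0,"dy": 0.0,"dz": 0.08,"roll": 0,"fingers": 1},{"dx": 0.0,"dy": 0.0,"dz": 0.084,"roll": 0,"fingers": 1},{"dx": 0.0,"dy": 0.0,"dz": 0.087,"roll": 0,"fingers": 1},{"dx": 0.0,"dy": 0.0,"dz": 0.089,"roll": 0,"fingers": 1},{"dx": 0.0,"dy": 0.0,"dz": 0.0905,"roll": 0,"fingers": 1},{"dx": 0.0,"dy": 0.0,"dz": 0.0905,"roll": 0,"fingers": 1}]'

```text
time: 14.32
tool_pos: [0.473, 0.0915, 0.0157]
tcp_rot: [2.176, 2.265, 0.001]
wrist_force: [0.3, -0.2, -1.0]
width: 0.056
grip_force: 44.0
```

step_arm --commands '[{"dx": 0.0,"dy": 0.0,"dz": 0.001,"roll": 0,"fingers": 1},{"dx": 0.0,"dy": 0.0,"dz": 0.001,"roll": 0,"fingers": 1}]'

```text
time: 14.58
tool_pos: [0.4737, 0.0916, 0.0156]
tcp_rot: [2.176, 2.265, 0.002]
wrist_force: [-0.8, 0.5, 4.8]
width: 0.059
grip_force: 45.2
```

step_arm --commands '[{"dx": 0.0,"dy": 0.0,"dz": 0.0,"roll": 0,"fingers": 0.75},{"dx": 0.0,"dy": 0.0,"dz": 0.0,"roll": 0,"fingers": 0.6},{"dx": 0.0,"dy": 0.0,"dz": 0.0,"roll": 0,"fingers": 0.4},{"dx": 0.0,"dy": 0.0,"dz": 0.0,"roll": 0,"fingers": 0.1},{"dx": 0.0,"dy": 0.0,"dz": 0.0,"roll": 0,"fingers": -0.3},{"dx": 0.0,"dy": 0.0,"dz": 0.0,"roll": 0,"fingers": -0.6},{"dx": 0.0,"dy": 0.0,"dz": -0.04,"roll": 0,"fingers": -1},{"dx": 0.0,"dy": 0.0,"dz": -0.1,"roll": 0,"fingers": -1}]'

```text
time: 15.58
tool_pos: [0.4703, 0.0912, 0.1132]
tcp_rot: [-2.174, -2.263, 0.007]
wrist_force: [0.8, -0.2, 0.3]
width: 1.0
grip_force: 0.0
```

Run:
```python
from h import *
snap('R40');locate('R40','R40',(474,91),.034,(110,130));to(473.5,91.4,2.3)
```

```text
110 R40 [466.4  90.7  37.9  17.4  92.7]
110 R40 [466.4  90.7  37.9  17.4  92.7]
   tri [467.9 166.  282.8] 0.0
130 R40 [466.2  91.2  36.9  16.   92.6]
130 R40 [466.2  91.2  36.9  16.   92.6]
   tri [467.9 166.  282.8] 0.0
dx -0.0008 dy -0.0052 roll -0.01 z 0.1234 yaw 2.29 t 15.62
```

Run:
```python
from h import *
read_camera('wrist');read_camera('wrist');snap('R40');locate('R40','R40',(474,91),.034,(110,130));to(473.5,91.4,2.3)
```

```text
110 R40 [466.3  90.9  38.8  17.3  93. ]
110 R40 [466.3  90.9  38.8  17.3  93. ]
   tri [471.6 166.6 288.5] 0.0
130 R40 [466.7  90.9  36.8  16.5  92.8]
130 R40 [466.7  90.9  36.8  16.5  92.8]
   tri [471.6 166.6 288.5] 0.0
dx -0.0004 dy -0.0014 roll -0.01 z 0.1163 yaw 2.29 t 15.78
```

step_arm --commands '[{"dx": -0.03,"dy": -0.008,"dz": -0.04,"roll": 0,"fingers": -1},{"dx": -0.06,"dy": -0.008,"dz": -0.06,"roll": 0,"fingers": -1},{"dx": -0.06,"dy": -0.008,"dz": -0.06,"roll": 0,"fingers": -1},{"dx": -0.06,"dy": -0.008,"dz": -0.06,"roll": 0,"fingers": -1}]'

```text
time: 16.27
tool_pos: [0.4658, 0.0315, 0.1725]
tcp_rot: [-2.176, -2.263, 0.003]
wrist_force: [0.2, 0.2, 0.5]
width: 0.999
grip_force: 0.0
```

Run:
```python
from h import *
s,c,p,d=snap('R40b');locate('R40','R40b',(467,91),.034,(110,130));to(466.5,91,2.7)
cv2.imwrite('pics/R40c.png',np.hstack([cv2.resize(i[60:260,220:420],(390,390)) for i in (p,pickle.load(open('R40.pkl','rb'))[2])]))
```

```text
110 R40 [466.3  90.9  38.8  17.3  93. ]
110 R40b [466.5  90.7  38.3  16.3  92.3]
   tri [466.3  91.   33.2] 0.2
130 R40 [466.7  90.9  36.8  16.5  92.8]
130 R40b [466.4  90.7  36.3  16.3  92.3]
   tri [466.4  91.   33. ] 0.1
dx 0.0591 dy 0.0038 roll -0.41 z 0.1723 yaw 2.29 t 16.32
```

View pics/R40c.png

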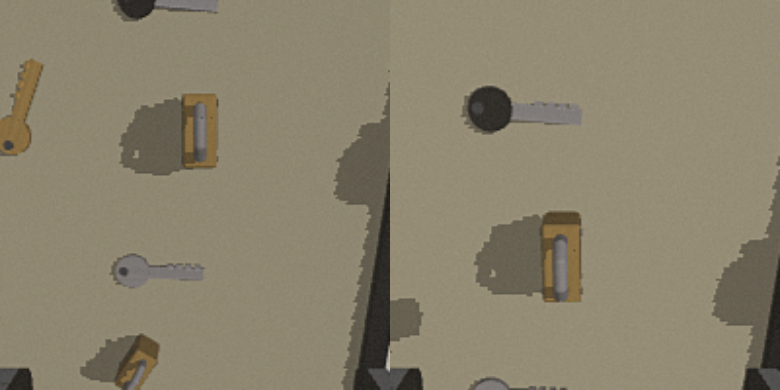

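Lock40 stands upright again, at (466.4, 91.0) mm and 92.6°: (200,130) in the left crop, (562,260) in the right. Regrasping 4 mm lower with more squeeze.

step_arm --commands '[{"dx": 0.059,"dy": 0.001,"dz": 0.03,"roll": -0.3,"fingers": -1},{"dx": 0.059,"dy": 0.003,"dz": 0.07,"roll": -0.3,"fingers": -1},{"dx": 0.059,"dy": 0.003,"dz": 0.12,"roll": -0.3,"fingers": -1},{"dx": 0.059,"dy": 0.003,"dz": 0.155,"roll": -0.3,"fingers": -1},{"dx": 0.059,"dy": 0.003,"dz": 0.167,"roll": -0.3,"fingers": -1},{"dx": 0.059,"dy": 0.003,"dz": 0.1695,"roll": -0.3,"fingers": -1},{"dx": 0.059,"dy": 0.003,"dz": 0.1695,"roll": -0.3,"fingers": -0.3},{"dx": 0.059,"dy": 0.003,"dz": 0.1695,"roll": -0.3,"fingers": 0.2}]' --squeeze 80

```text
time: 17.32
tool_pos: [0.4693, 0.0905, 0.0064]
tcp_rot: [2.17, 2.27, 0.004]
wrist_force: [-0.8, 0.4, -0.7]
width: 0.605
grip_force: 0.0
```

step_arm --commands '[{"dx": 0.0,"dy": 0.0,"dz": 0.0,"roll": 0,"fingers": 0.4},{"dx": 0.0,"dy": 0.0,"dz": 0.0,"roll": 0,"fingers": 0.5},{"dx": 0.0,"dy": 0.0,"dz": 0.0,"roll": 0,"fingers": 0.6},{"dx": 0.0,"dy": 0.0,"dz": 0.0,"roll": 0,"fingers": 0.8},{"dx": 0.0,"dy": 0.0,"dz": 0.0,"roll": 0,"fingers": 1},{"dx": 0.0,"dy": 0.0,"dz": 0.0,"roll": 0,"fingers": 1},{"dx": 0.0,"dy": 0.0,"dz": 0.0,"roll": 0,"fingers": 1}]'

```text
time: 18.2
tool_pos: [0.468, 0.0903, 0.0057]
tcp_rot: [2.171, 2.271, 0.0]
wrist_force: [-2.5, -0.3, 8.6]
width: 0.164
grip_force: 78.3
```

step_arm --commands '[{"dx": 0.0,"dy": 0.0,"dz": -0.003,"roll": 0,"fingers": 1},{"dx": 0.0,"dy": 0.0,"dz": -0.008,"roll": 0,"fingers": 1},{"dx": 0.0,"dy": 0.0,"dz": -0.014,"roll": 0,"fingers": 1},{"dx": 0.0,"dy": 0.0,"dz": -0.02,"roll": 0,"fingers": 1},{"dx": 0.0,"dy": 0.0,"dz": -0.02,"roll": 0,"fingers": 1}]'

```text
time: 18.82
tool_pos: [0.4685, 0.0904, 0.0256]
tcp_rot: [2.17, 2.27, 0.002]
wrist_force: [-0.1, -0.7, -1.3]
width: 0.163
grip_force: 78.3
```

step_arm --commands '[{"dx": 0.0,"dy": 0.0,"dz": -0.02,"roll": 0,"fingers": 1},{"dx": 0.0,"dy": 0.0,"dz": -0.045,"roll": 0,"fingers": 1},{"dx": 0.0,"dy": 0.0,"dz": -0.07,"roll": 0,"fingers": 1},{"dx": 0.0,"dy": 0.0,"dz": -0.08,"roll": 0,"fingers": 1},{"dx": 0.0,"dy": 0.0,"dz": -0.08,"roll": 0,"fingers": 1}]'

```text
time: 19.45
tool_pos: [0.4682, 0.0904, 0.1053]
tcp_rot: [2.17, 2.27, 0.002]
wrist_force: [-0.4, 0.0, -1.7]
width: 0.164
grip_force: 78.4
```

```bash
python3 -c "
from h import *
s=read_state();print(s['width'],s['grip_force'],s['wrist_force'],s['q'])
to(615.4,15.2,-.8)"
```

```text
0.1636457672293559 78.43260699883103 [-0.37950252  0.04564003 -1.6510399 ] [ 1.38415530e-01 -2.79343251e-02  2.12108533e+00 -4.15889883e-06
  1.04702350e+00  9.32979738e-02]
dx -0.0817 dy 0.1435 roll 3.39 z 0.1053 yaw 2.59 t 19.45
```

step_arm --commands '[{"dx": -0.012,"dy": 0.02,"dz": 0.0,"roll": 1,"fingers": 1},{"dx": -0.032,"dy": 0.055,"dz": 0.0,"roll": 2,"fingers": 1},{"dx": -0.052,"dy": 0.092,"dz": 0.0,"roll": 3,"fingers": 1},{"dx": -0.071,"dy": 0.125,"dz": 0.0,"roll": 3.4,"fingers": 1},{"dx": -0.0817,"dy": 0.1435,"dz": 0.0,"roll": 3.4,"fingers": 1},{"dx": -0.0817,"dy": 0.1435,"dz": 0.03,"roll": 3.4,"fingers": 1},{"dx": -0.0817,"dy": 0.1435,"dz": 0.06,"roll": 3.4,"fingers": 1},{"dx": -0.0817,"dy": 0.1435,"dz": 0.06,"roll": 3.4,"fingers": 1}]'

```text
time: 20.45
tool_pos: [0.6116, 0.0144, 0.0401]
tcp_rot: [-2.234, -2.2, 0.01]
wrist_force: [-0.0, 0.5, -1.0]
width: 0.162
grip_force: 78.5
```

step_arm --commands '[{"dx": 0.0,"dy": 0.0,"dz": 0.0,"roll": 0,"fingers": 1},{"dx": 0.0,"dy": 0.0,"dz": 0.0,"roll": 0,"fingers": 1}]'

```text
time: 20.7
tool_pos: [0.6163, 0.015, 0.0464]
tcp_rot: [2.236, 2.204, 0.003]
wrist_force: [0.1, 0.3, -1.1]
width: 0.156
grip_force: 78.6
```

Run:
```python
from h import *
s,c,p,d=snap('P40');cv2.imwrite('pics/P40c.png',cv2.resize(p[100:400,170:470],None,fx=1.9,fy=1.9))
to(615.4,15.2,-.8)
```

```text
dx 0.0001 dy -0.0010 roll -0.01 z 0.0465 yaw -0.81 t 20.75
```

View pics/P40c.png

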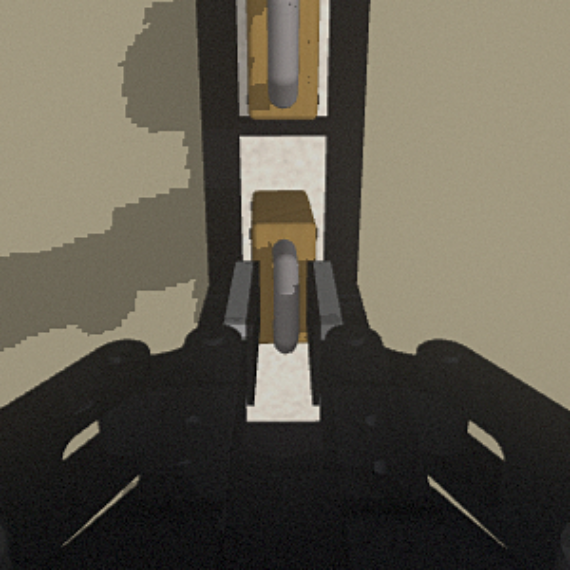

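Lock40 hangs level over its mark; its top face runs from crop row 223 to row 343. The width fell slightly, so I'll check its height.

Run:
```python
from h import *
s,c,p,d=pickle.load(open('P40.pkl','rb'));zs=[]
for a in [(263,232),(263,240),(308,232),(308,240)]:
    u,v=int(170+a[0]/1.9),int(100+a[1]/1.9);o,r=rays(c,(u,v));zs.append((o+r[0]*d[v,u])[2])
z=np.median(zs);print(np.round(zs,4));face('P40',[(252,223),(317,223),(259,343),(308,343)],z)
```

```text
[0.0751 0.0752 0.0755 0.0756]
[[607.5, 35.5], [625.9, 35.2], [608.4, -3.7], [623.3, -4.0]] centre [616.3  15.7] tcp [616.3  15.   46.4]
```

step_arm --commands '[{"dx": -0.0005,"dy": -0.001,"dz": 0.012,"roll": 0,"fingers": 1},{"dx": -0.0005,"dy": -0.001,"dz": 0.022,"roll": 0,"fingers": 1},{"dx": -0.0005,"dy": -0.001,"dz": 0.027,"roll": 0,"fingers": 1},{"dx": -0.0005,"dy": -0.001,"dz": 0.0298,"roll": 0,"fingers": 1},{"dx": -0.0005,"dy": -0.001,"dz": 0.0298,"roll": 0,"fingers": 1},{"dx": -0.0005,"dy": -0.001,"dz": 0.0298,"roll": 0,"fingers": 1}]'

```text
time: 21.5
tool_pos: [0.6132, 0.0147, 0.0159]
tcp_rot: [-2.236, -2.205, 0.002]
wrist_force: [-4.4, -0.4, 5.5]
width: 0.164
grip_force: 80.3
```

step_arm --commands '[{"dx": 0.0,"dy": 0.0,"dz": 0.0,"roll": 0,"fingers": 0.5},{"dx": 0.0,"dy": 0.0,"dz": 0.0,"roll": 0,"fingers": 0.2},{"dx": 0.0,"dy": 0.0,"dz": 0.0,"roll": 0,"fingers": -0.3},{"dx": 0.0,"dy": 0.0,"dz": 0.0,"roll": 0,"fingers": -1},{"dx": 0.0,"dy": 0.0,"dz": 0.0,"roll": 0,"fingers": -1},{"dx": 0.0,"dy": 0.0,"dz": -0.03,"roll": 0,"fingers": -1},{"dx": 0.0,"dy": 0.0,"dz": -0.08,"roll": 0,"fingers": -1},{"dx": 0.0,"dy": 0.0,"dz": -0.14,"roll": 0,"fingers": -1}]'

```text
time: 22.5
tool_pos: [0.6125, 0.0147, 0.1549]
tcp_rot: [-2.236, -2.204, 0.004]
wrist_force: [1.5, 0.3, 0.0]
width: 0.996
grip_force: 0.0
```

step_arm --commands '[{"dx": 0.0,"dy": 0.0,"dz": -0.17,"roll": 0,"fingers": -1},{"dx": 0.0,"dy": 0.0,"dz": -0.18,"roll": 0,"fingers": -1},{"dx": 0.0,"dy": 0.0,"dz": -0.18,"roll": 0,"fingers": -1}]'

```text
time: 22.88
tool_pos: [0.6139, 0.0147, 0.338]
tcp_rot: [2.236, 2.205, 0.002]
wrist_force: [1.4, -0.1, -0.1]
width: 1.005
grip_force: 0.0
```

Run:
```python
from h import *
s,c,p,d=snap('Q40');print(topface(c,p,(615,15),.044,110),topface(c,p,(616,87),.05,110))
print(topface(c,p,(430,-61),.028,125))
to(430,-61,-28)
```

```text
((317.5, 158.0), array([611.7,  15.3,  36.6,  15.1,  89.2])) ((320.0, 113.5), array([616.8,  85.8,  46.4,  19.1,  89.2]))
((217.90003967285156, 200.2000274658203), array([431.5, -60.8,  27.1,  13.9,  59.9]))
dx -0.0783 dy -0.1912 roll 27.19 z 0.3474 yaw -0.81 t 22.93
```

Lock40 appears about 3 mm off in x. I'll measure it closer.

step_arm --commands '[{"dx": 0.0,"dy": 0.0,"dz": 0.06,"roll": 0,"fingers": -1},{"dx": 0.0,"dy": 0.0,"dz": 0.12,"roll": 0,"fingers": -1},{"dx": 0.0,"dy": 0.0,"dz": 0.15,"roll": 0,"fingers": -1},{"dx": 0.0,"dy": 0.0,"dz": 0.15,"roll": 0,"fingers": -1},{"dx": 0.0,"dy": 0.0,"dz": 0.15,"roll": 0,"fingers": -1}]'

```text
time: 23.55
tool_pos: [0.6149, 0.0147, 0.1867]
tcp_rot: [2.236, 2.204, 0.003]
wrist_force: [0.4, 0.2, -0.1]
width: 0.999
grip_force: 0.0
```

Run:
```python
from h import *
s,c,p,d=snap('Q40b')
for v in(90,110,130):print(topface(c,p,(615,15),.044,v),topface(c,p,(616,87),.05,v))
for k,*v in marks(c,p):print(k.mean(0).round(),np.round(v,1))
to(612,15.2,-.8);cv2.imwrite('pics/Q40c.png',cv2.resize(p[50:300,195:445],None,fx=2.2,fy=2.2))
```

```text
((316.5, 179.0), array([612.1,  15.2,  37.6,  17.4,  89.2])) ((319.9999694824219, 114.99998474121094), array([616.8,  85.2,  48.5,  20.7,  88.7]))
((316.5, 179.0), array([612.1,  15.2,  37.7,  17.2,  89.5])) ((320.0, 114.5), array([616.9,  85.7,  47.2,  20.7,  89.2]))
((316.5, 178.5), array([612.3,  15.8,  36.4,  16.9,  89.5])) ((319.9999694824219, 114.49998474121094), array([617. ,  85.7,  47.2,  19.3,  89.2]))
[319. 225.] [614.6 -57.1  62.5  33.1  88.5]
[322. 173.] [615.6  15.   62.9  33.4  89.2]
[325. 109.] [616.5  87.2  62.3  33.6  89.2]
[319.  44.] [617.5 159.6  63.3  33.8  89.2]
dx 0.0005 dy -0.0042 roll -0.01 z 0.1876 yaw -0.81 t 23.60
```

View pics/Q40c.png

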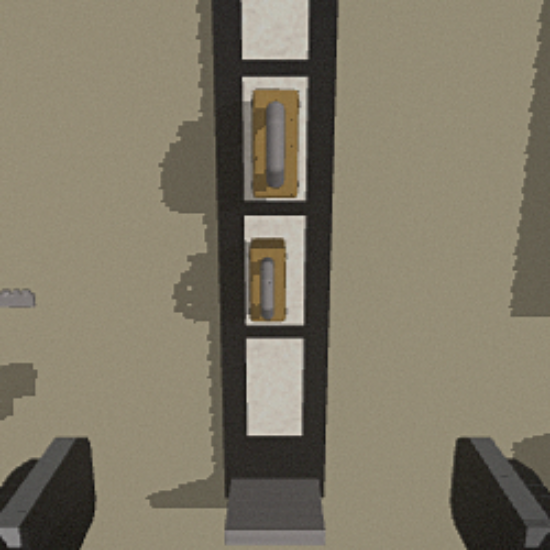

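Lock40 stands 3.4 mm towards the robot of its mark centre (crop (267,280), mark centre (275,270)); lock50 is good. I'll regrasp lock40, lift it 4 mm, shift it and lower it more gently.

step_arm --commands '[{"dx": 0.0,"dy": -0.0035,"dz": 0.05,"roll": 0,"fingers": -1},{"dx": 0.0,"dy": -0.0035,"dz": 0.1,"roll": 0,"fingers": -1},{"dx": 0.0,"dy": -0.0035,"dz": 0.145,"roll": 0,"fingers": -1},{"dx": 0.0,"dy": -0.0035,"dz": 0.165,"roll": 0,"fingers": -1},{"dx": 0.0,"dy": -0.0035,"dz": 0.17,"roll": 0,"fingers": -1},{"dx": 0.0,"dy": -0.0035,"dz": 0.17,"roll": 0,"fingers": -0.8},{"dx": 0.0,"dy": -0.0035,"dz": 0.17,"roll": 0,"fingers": -0.3},{"dx": 0.0,"dy": -0.0035,"dz": 0.17,"roll": 0,"fingers": 0.2}]'

```text
time: 24.6
tool_pos: [0.6116, 0.0147, 0.0167]
tcp_rot: [2.236, 2.204, 0.003]
wrist_force: [0.6, -0.5, 0.2]
width: 0.488
grip_force: 0.0
```

step_arm --commands '[{"dx": 0.0,"dy": 0.0,"dz": 0.0,"roll": 0,"fingers": 0.4},{"dx": 0.0,"dy": 0.0,"dz": 0.0,"roll": 0,"fingers": 0.5},{"dx": 0.0,"dy": 0.0,"dz": 0.0,"roll": 0,"fingers": 0.6},{"dx": 0.0,"dy": 0.0,"dz": 0.0,"roll": 0,"fingers": 0.8},{"dx": 0.0,"dy": 0.0,"dz": 0.0,"roll": 0,"fingers": 1},{"dx": 0.0,"dy": 0.0,"dz": 0.0,"roll": 0,"fingers": 1},{"dx": 0.0,"dy": 0.0,"dz": -0.004,"roll": 0,"fingers": 1},{"dx": 0.0,"dy": 0.0,"dz": -0.004,"roll": 0,"fingers": 1}]'

```text
time: 25.6
tool_pos: [0.6093, 0.0148, 0.0184]
tcp_rot: [-2.236, -2.205, 0.002]
wrist_force: [-0.4, 0.3, -1.4]
width: 0.162
grip_force: 78.3
```

Run:
```python
from h import *
s,c,p,d=snap('V40');print(s['tool_pos'],s['width'],s['wrist_force'])
for v in(90,110):
  r=topface(c,p,(614,20),.048,v);print(r)
u=brass(p)[150:300];ys,xs=np.where(u>0)
for row in(232,236,240):
  x=np.where(cv2.inRange(cv2.cvtColor(p,cv2.COLOR_BGR2HSV),(8,100,60),(28,255,255))[row]>0)[0];x=x[(x>280)&(x<360)];print(row,x.min(),x.max(),onplane(c,[(x.min(),row),(x.max()+1,row)],.048)[:,:2].round(4).tolist())
```

```text
[0.60934299 0.01475634 0.01836754] 0.16209403212395168 [-0.37047533  0.31582532 -1.35144679]
((318.5, 240.5), array([608.8,  20.7,  47.9,  17.9,  88.2]))
((319.0, 240.5), array([609. ,  20.7,  47.9,  17.2,  88.2]))
232 302 335 [[0.6, 0.0269], [0.6185, 0.0267]]
236 302 335 [[0.6, 0.0245], [0.6186, 0.0243]]
240 307 330 [[0.6026, 0.0221], [0.6158, 0.0219]]
```

step_arm --commands '[{"dx": 0.0,"dy": 0.003,"dz": -0.003,"roll": 0,"fingers": 1},{"dx": 0.0,"dy": 0.0062,"dz": -0.003,"roll": 0,"fingers": 1},{"dx": 0.0,"dy": 0.0062,"dz": -0.003,"roll": 0,"fingers": 1},{"dx": 0.0,"dy": 0.0062,"dz": -0.003,"roll": 0,"fingers": 1},{"dx": 0.0,"dy": 0.0062,"dz": -0.003,"roll": 0,"fingers": 1}]'

```text
time: 26.28
tool_pos: [0.6163, 0.0147, 0.022]
tcp_rot: [-2.237, -2.206, 0.0]
wrist_force: [0.2, 0.4, -1.6]
width: 0.162
grip_force: 78.3
```

```bash
cat >> h.py <<'E'
def held(n,z,rows):
    s,c,p,d=snap(n);print(s['tool_pos'],s['width'],s['wrist_force'].round(1))
    m=cv2.inRange(cv2.cvtColor(p,cv2.COLOR_BGR2HSV),(8,100,60),(28,255,255))
    for r in rows:
        x=np.where(m[r]>0)[0];x=x[(x>275)&(x<365)];q=onplane(c,[(x.min(),r),(x.max()+1,r)],z)[:,:2];print(r,(q*1000).round(1).tolist(),'mid',(q.mean(0)*1000).round(1))
E
python3 -c "
from h import *
held('V40b',.051,(228,232,236))"
```

```text
[0.61632063 0.01465254 0.02196964] 0.16210120325855348 [ 0.2  0.4 -1.6]
228 [[607.0, 28.9], [625.5, 28.7]] mid [616.2  28.8]
232 [[606.9, 26.6], [625.5, 26.3]] mid [616.2  26.4]
236 [[606.8, 24.2], [625.5, 23.9]] mid [616.2  24. ]
```

step_arm --commands '[{"dx": 0.0,"dy": -0.0005,"dz": 0.002,"roll": 0,"fingers": 1},{"dx": 0.0,"dy": -0.0005,"dz": 0.004,"roll": 0,"fingers": 1},{"dx": 0.0,"dy": -0.0005,"dz": 0.005,"roll": 0,"fingers": 1},{"dx": 0.0,"dy": -0.0005,"dz": 0.0055,"roll": 0,"fingers": 1},{"dx": 0.0,"dy": -0.0005,"dz": 0.006,"roll": 0,"fingers": 1},{"dx": 0.0,"dy": -0.0005,"dz": 0.006,"roll": 0,"fingers": 1}]'

```text
time: 27.08
tool_pos: [0.616, 0.0147, 0.0161]
tcp_rot: [2.237, 2.206, 0.0]
wrist_force: [-0.7, -0.5, -1.1]
width: 0.162
grip_force: 78.3
```

```bash
python3 -c "
from h import *
held('V40c',.045,(228,232,236))"
```

```text
[0.61603663 0.01465085 0.01610836] 0.16211221184381236 [-0.7 -0.5 -1.1]
228 [[606.7, 28.9], [625.2, 28.6]] mid [615.9  28.7]
232 [[606.6, 26.5], [625.2, 26.2]] mid [615.9  26.4]
236 [[606.5, 24.1], [625.2, 23.9]] mid [615.9  24. ]
```

step_arm --commands '[{"dx": 0.0,"dy": 0.0,"dz": 0.0005,"roll": 0,"fingers": 1},{"dx": 0.0,"dy": 0.0,"dz": 0.001,"roll": 0,"fingers": 1},{"dx": 0.0,"dy": 0.0,"dz": 0.001,"roll": 0,"fingers": 1}]'

```text
time: 27.5
tool_pos: [0.6165, 0.0146, 0.0158]
tcp_rot: [2.237, 2.205, 0.001]
wrist_force: [-1.6, 0.4, 4.7]
width: 0.161
grip_force: 80.2
```

step_arm --commands '[{"dx": 0.0,"dy": 0.0,"dz": 0.0,"roll": 0,"fingers": 0.5},{"dx": 0.0,"dy": 0.0,"dz": 0.0,"roll": 0,"fingers": 0.2},{"dx": 0.0,"dy": 0.0,"dz": 0.0,"roll": 0,"fingers": -0.3},{"dx": 0.0,"dy": 0.0,"dz": 0.0,"roll": 0,"fingers": -1},{"dx": 0.0,"dy": 0.0,"dz": 0.0,"roll": 0,"fingers": -1},{"dx": 0.0,"dy": 0.0,"dz": -0.03,"roll": 0,"fingers": -1},{"dx": 0.0,"dy": 0.0,"dz": -0.08,"roll": 0,"fingers": -1},{"dx": 0.0,"dy": 0.0,"dz": -0.14,"roll": 0,"fingers": -1}]'

```text
time: 28.5
tool_pos: [0.6147, 0.0147, 0.155]
tcp_rot: [-2.235, -2.204, 0.004]
wrist_force: [0.3, -0.7, 0.4]
width: 1.0
grip_force: 0.0
```

step_arm --commands '[{"dx": 0.0,"dy": 0.0,"dz": -0.03,"roll": 0,"fingers": -1},{"dx": 0.0,"dy": 0.0,"dz": -0.03,"roll": 0,"fingers": -1},{"dx": 0.0,"dy": 0.0,"dz": -0.03,"roll": 0,"fingers": -1}]'

```text
time: 28.88
tool_pos: [0.6151, 0.0147, 0.1838]
tcp_rot: [-2.236, -2.205, 0.002]
wrist_force: [-0.4, -0.4, -0.7]
width: 0.998
grip_force: 0.0
```

Run:
```python
from h import *
s,c,p,d=snap('Q40d')
for v in(90,110):print(topface(c,p,(615,15),.044,v)[1],topface(c,p,(616,87),.05,v)[1])
to(431,-61,-30)
```

```text
[617.4  15.2  38.4  17.3  89.2] [616.6  85.2  47.8  21.1  89.2]
[617.5  15.2  38.6  16.8  89.8] [617.3  85.3  47.8  20.1  88.7]
dx -0.0783 dy -0.1819 roll 29.19 z 0.1829 yaw -0.81 t 28.93
```

step_arm --commands '[{"dx": -0.025,"dy": -0.045,"dz": -0.015,"roll": 6,"fingers": -1},{"dx": -0.05,"dy": -0.09,"dz": -0.015,"roll": 12,"fingers": -1},{"dx": -0.08,"dy": -0.135,"dz": -0.015,"roll": 20,"fingers": -1},{"dx": -0.11,"dy": -0.18,"dz": -0.015,"roll": 27,"fingers": -1},{"dx": -0.128,"dy": -0.212,"dz": -0.015,"roll": 29,"fingers": -1},{"dx": -0.128,"dy": -0.212,"dz": -0.015,"roll": 29,"fingers": -1},{"dx": -0.128,"dy": -0.212,"dz": -0.015,"roll": 29,"fingers": -1}]'

```text
time: 29.8
tool_pos: [0.4019, -0.11, 0.1989]
tcp_rot: [-2.717, -1.574, 0.001]
wrist_force: [0.5, 0.5, 0.8]
width: 0.999
grip_force: 0.0
```

```bash
python3 -c "
from h import *
s,*_=snap('L30a');print(s['tool_pos'],s['time'])"
```

```text
[ 0.40192547 -0.11003524  0.19894322] 29.8
```

step_arm --commands '[{"dx": 0.06,"dy": 0.0,"dz": 0.0,"roll": 0,"fingers": -1},{"dx": 0.06,"dy": 0.0,"dz": 0.0,"roll": 0,"fingers": -1},{"dx": 0.06,"dy": 0.0,"dz": 0.0,"roll": 0,"fingers": -1},{"dx": 0.06,"dy": 0.0,"dz": 0.0,"roll": 0,"fingers": -1}]'

```text
time: 30.35
tool_pos: [0.4318, -0.0586, 0.1997]
tcp_rot: [-2.718, -1.575, 0.001]
wrist_force: [-1.0, 0.0, 0.5]
width: 0.999
grip_force: 0.0
```

```bash
python3 -c "
from h import *
s,*_=snap('L30b');print(s['tool_pos'],s['time'])
locate('L30a','L30b',(431,-61),.028)
to(431,-61,-30)"
```

```text
[ 0.43182307 -0.05861821  0.1997303 ] 30.35
110 L30a [431.3 -61.5  27.6  14.1  60.6]
110 L30b [431.6 -60.9  26.8  13.7  60.6]
   tri [431.3 -61.5  24.2] 0.0
130 L30a [431.6 -60.9  26.3  14.   60.2]
130 L30b [431.7 -60.9  26.8  13.6  60.6]
   tri [431.6 -60.8  27.5] 0.0
dx -0.0022 dy 0.0005 roll 0.15 z 0.1998 yaw -29.85 t 30.40
```

step_arm --commands '[{"dx": -0.002,"dy": 0.0003,"dz": 0.05,"roll": 0,"fingers": -1},{"dx": -0.002,"dy": 0.0003,"dz": 0.1,"roll": 0,"fingers": -1},{"dx": -0.002,"dy": 0.0003,"dz": 0.15,"roll": 0,"fingers": -1},{"dx": -0.002,"dy": 0.0003,"dz": 0.18,"roll": 0,"fingers": -1},{"dx": -0.002,"dy": 0.0003,"dz": 0.193,"roll": 0,"fingers": -1},{"dx": -0.002,"dy": 0.0003,"dz": 0.1975,"roll": 0,"fingers": -1},{"dx": -0.002,"dy": 0.0003,"dz": 0.1975,"roll": 0,"fingers": -0.4},{"dx": -0.002,"dy": 0.0003,"dz": 0.1975,"roll": 0,"fingers": 0.2}]' --squeeze 70

```text
time: 31.4
tool_pos: [0.4327, -0.0605, 0.0039]
tcp_rot: [2.717, 1.574, 0.003]
wrist_force: [0.4, -0.0, 1.1]
width: 0.601
grip_force: 0.0
```

step_arm --commands '[{"dx": 0.0,"dy": 0.0,"dz": 0.0,"roll": 0,"fingers": 0.45},{"dx": 0.0,"dy": 0.0,"dz": 0.0,"roll": 0,"fingers": 0.55},{"dx": 0.0,"dy": 0.0,"dz": 0.0,"roll": 0,"fingers": 0.65},{"dx": 0.0,"dy": 0.0,"dz": 0.0,"roll": 0,"fingers": 0.8},{"dx": 0.0,"dy": 0.0,"dz": 0.0,"roll": 0,"fingers": 1},{"dx": 0.0,"dy": 0.0,"dz": 0.0,"roll": 0,"fingers": 1},{"dx": 0.0,"dy": 0.0,"dz": 0.0,"roll": 0,"fingers": 1}]'

```text
time: 32.28
tool_pos: [0.4314, -0.0602, 0.0027]
tcp_rot: [2.718, 1.575, 0.0]
wrist_force: [0.9, 0.6, 1.4]
width: 0.026
grip_force: 68.6
```

step_arm --commands '[{"dx": 0.0,"dy": 0.0,"dz": -0.003,"roll": 0,"fingers": 1},{"dx": 0.0,"dy": 0.0,"dz": -0.008,"roll": 0,"fingers": 1},{"dx": 0.0,"dy": 0.0,"dz": -0.014,"roll": 0,"fingers": 1},{"dx": 0.0,"dy": 0.0,"dz": -0.02,"roll": 0,"fingers": 1},{"dx": 0.0,"dy": 0.0,"dz": -0.02,"roll": 0,"fingers": 1}]'

```text
time: 32.9
tool_pos: [0.432, -0.0603, 0.0234]
tcp_rot: [2.717, 1.575, 0.002]
wrist_force: [0.2, 1.1, -0.3]
width: 0.025
grip_force: 68.6
```

Width is only 0.026, so it isn't on the brass. Looking.

Run:
```python
from h import *
s,c,p,d=snap('G30');t,_=read_camera('scene')
cv2.imwrite('pics/G30c.png',np.hstack([cv2.resize(p[100:400,170:470],(400,400)),cv2.resize(t[150:250,270:370],(400,400))]))
```

```text
(no output)
```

View pics/G30c.png

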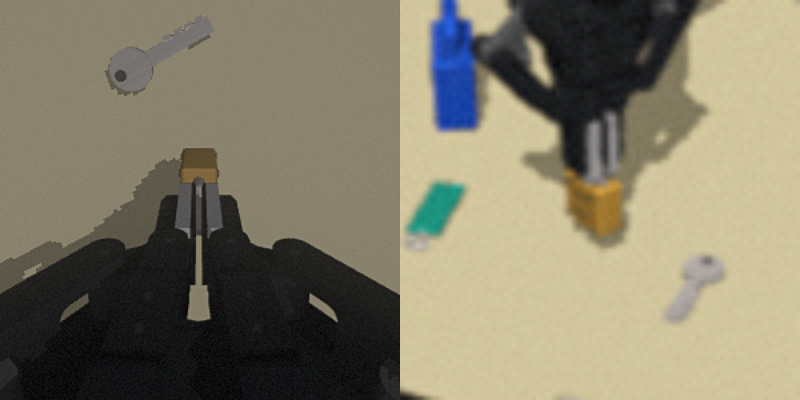

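Both views show the pads on the shackle with the brass below them, still upright (wrist crop (200,170), scene crop (595,200)). I'll use the depth to see where the brass top stands against the fingertips.

Run:
```python
from h import *
s,c,p,d=pickle.load(open('G30.pkl','rb'))
def P(u,v):
    o,r=rays(c,(u,v));return ((o+r[0]*d[v,u])*1000).round(1)
print(s['tool_pos'])
print('brass top',[P(u,v).tolist() for u,v in((308,231),(312,232),(325,231),(329,233))])
print('pads',[P(u,v).tolist() for u,v in((308,240),(308,250),(308,262),(330,240),(330,262),(307,272))])
s,c,p,d=pickle.load(open('P50.pkl','rb'));print('P50',s['tool_pos'])
print('pads',[P(int(170+a/1.9),int(100+b/1.9)).tolist() for a,b in((230,268),(225,300),(222,325),(330,268),(345,325))])
```

```text
[ 0.43204915 -0.06030164  0.02340046]
brass top [[432.4, -48.0, 49.3], [434.2, -49.4, 50.0], [440.6, -52.9, 48.9], [441.9, -55.2, 48.6]]
pads [[432.0, -49.4, 57.7], [432.5, -49.3, 69.7], [432.6, -49.9, 80.3], [442.0, -55.4, 57.2], [441.5, -54.5, 81.0], [432.1, -50.5, 87.3]]
P50 [0.61640333 0.08867106 0.04911941]
pads [[601.5, 98.8, 85.4], [601.8, 99.0, 102.7], [602.1, 98.4, 113.7], [628.9, 98.1, 84.6], [629.9, 98.2, 113.9]]
```

The lock was lifted cleanly by the shackle. The fingertips seem much higher than the reported TCP, so I'll measure the tip height against the TCP in the stored views.

Run:
```python
from h import *
from scipy.spatial.transform import Rotation as Ro
for n in('L30b','Q40d','P50','P40','G40','G30'):
    s,c,p,d=pickle.load(open(n+'.pkl','rb'));T=Ro.from_rotvec(s['tcp_rot']).as_matrix()
    v,u=np.mgrid[0:400,0:640];uv=np.c_[u.ravel(),v.ravel()];o,r=rays(c,uv)
    P=(o+r*d.ravel()[:,None]-s['tool_pos'])@T*1000
    g=cv2.cvtColor(p,cv2.COLOR_BGR2HSV).reshape(-1,3)
    m=(abs(P[:,0])<14)&(abs(P[:,1])<65)&(P[:,2]<25)&(d.ravel()>0)&(g[:,1]<60)
    for sg in(-1,1):
        Q=P[m&(P[:,1]*sg>0)];Q=Q[np.argsort(-Q[:,2])][:400:60];print(n,round(float(s['width']),2),sg,Q.round(0).tolist()[:4])
```

```text
L30b 1.0 -1 [[-3.0, -43.0, -40.0], [-10.0, -43.0, -44.0], [10.0, -44.0, -46.0], [-10.0, -43.0, -48.0]]
L30b 1.0 1 [[-3.0, 43.0, -40.0], [9.0, 43.0, -44.0], [10.0, 43.0, -46.0], [10.0, 49.0, -48.0]]
Q40d 1.0 -1 [[1.0, -44.0, -40.0], [-8.0, -43.0, -44.0], [-8.0, -44.0, -46.0], [6.0, -54.0, -47.0]]
Q40d 1.0 1 [[3.0, 42.0, -40.0], [5.0, 42.0, -44.0], [-10.0, 42.0, -46.0], [-0.0, 42.0, -48.0]]
P50 0.23 -1 [[9.0, -17.0, -30.0], [6.0, -18.0, -35.0], [-5.0, -10.0, -38.0], [10.0, -12.0, -40.0]]
P50 0.23 1 [[9.0, 12.0, -30.0], [10.0, 10.0, -35.0], [10.0, 14.0, -38.0], [6.0, 20.0, -40.0]]
P40 0.16 -1 [[11.0, -10.0, -27.0], [14.0, -3.0, -34.0], [10.0, -11.0, -37.0], [6.0, -19.0, -39.0]]
P40 0.16 1 [[-14.0, 4.0, -28.0], [6.0, 18.0, -35.0], [6.0, 17.0, -38.0], [13.0, 3.0, -40.0]]
G40 0.05 -1 [[-11.0, -15.0, 4.0], [10.0, -4.0, -30.0], [10.0, -8.0, -33.0], [10.0, -9.0, -34.0]]
G40 0.05 1 [[14.0, 0.0, -22.0], [10.0, 6.0, -33.0], [10.0, 3.0, -35.0], [3.0, 2.0, -37.0]]
G30 0.02 -1 [[5.0, -5.0, 25.0], [8.0, -4.0, 24.0], [-2.0, -24.0, 24.0], [9.0, -30.0, 24.0]]
G30 0.02 1 [[0.0, 59.0, 25.0], [4.0, 18.0, 25.0], [7.0, 17.0, 24.0], [8.0, 3.0, 24.0]]
```

The tips stand 40 mm behind the reported TCP when open and about 28 mm when shut, so the true fingertip is about 27 mm above the reported TCP. That explains the high grasps. I'll set lock30 down, open, and regrasp it some 25 mm lower.

step_arm --commands '[{"dx": 0.0,"dy": 0.0,"dz": 0.008,"roll": 0,"fingers": 1},{"dx": 0.0,"dy": 0.0,"dz": 0.015,"roll": 0,"fingers": 1},{"dx": 0.0,"dy": 0.0,"dz": 0.018,"roll": 0,"fingers": 1},{"dx": 0.0,"dy": 0.0,"dz": 0.0195,"roll": 0,"fingers": 1},{"dx": 0.0,"dy": 0.0,"dz": 0.0205,"roll": 0,"fingers": 1},{"dx": 0.0,"dy": 0.0,"dz": 0.0205,"roll": 0,"fingers": 1}]'

```text
time: 33.75
tool_pos: [0.431, -0.0601, 0.0027]
tcp_rot: [-2.718, -1.575, 0.001]
wrist_force: [-2.5, 0.1, 5.7]
width: 0.03
grip_force: 69.5
```

step_arm --commands '[{"dx": 0.0,"dy": 0.0,"dz": 0.0,"roll": 0,"fingers": 0.8},{"dx": 0.0,"dy": 0.0,"dz": 0.0,"roll": 0,"fingers": 0.6},{"dx": 0.0,"dy": 0.0,"dz": 0.0,"roll": 0,"fingers": 0.3},{"dx": 0.0,"dy": 0.0,"dz": 0.0,"roll": 0,"fingers": -0.3},{"dx": 0.0,"dy": 0.0,"dz": 0.0,"roll": 0,"fingers": -1},{"dx": 0.0,"dy": 0.0,"dz": 0.0,"roll": 0,"fingers": -1}]'

```text
time: 34.5
tool_pos: [0.4313, -0.0602, 0.0021]
tcp_rot: [2.718, 1.575, -0.0]
wrist_force: [0.4, 0.3, 0.3]
width: 0.963
grip_force: 0.0
```

Run:
```python
from h import *
s,c,p,d=snap('R30');print(s['tool_pos'],s['wrist_force'],s['width'])
for v in (90,110):print(topface(c,p,(431,-61),.028,v))
to(431.5,-61,-29.6)
```

```text
[ 0.43128515 -0.06017462  0.00207245] [0.36610572 0.31990029 0.28930575] 0.9627187537202768
((319.5, 241.5), array([433.8, -57.1,  38. ,  15.2,  59.4]))
((319.5, 249.0), array([431.6, -61. ,  27.9,  14.2,  60.2]))
dx -0.0006 dy 0.0006 roll -0.21 z 0.0021 yaw -29.81 t 34.55
```

step_arm --commands '[{"dx": -0.0005,"dy": 0.0003,"dz": 0.008,"roll": 0,"fingers": -1},{"dx": -0.0005,"dy": 0.0003,"dz": 0.016,"roll": 0,"fingers": -1},{"dx": -0.0005,"dy": 0.0003,"dz": 0.021,"roll": 0,"fingers": -1},{"dx": -0.0005,"dy": 0.0003,"dz": 0.023,"roll": 0,"fingers": -1},{"dx": -0.0005,"dy": 0.0003,"dz": 0.023,"roll": 0,"fingers": -0.5},{"dx": -0.0005,"dy": 0.0003,"dz": 0.023,"roll": 0,"fingers": 0.0},{"dx": -0.0005,"dy": 0.0003,"dz": 0.023,"roll": 0,"fingers": 0.3},{"dx": -0.0005,"dy": 0.0003,"dz": 0.023,"roll": 0,"fingers": 0.5}]' --squeeze 50

```text
time: 35.55
tool_pos: [0.4315, -0.0608, -0.0207]
tcp_rot: [2.718, 1.575, 0.0]
wrist_force: [0.6, 0.4, 0.5]
width: 0.25
grip_force: 0.0
```

step_arm --commands '[{"dx": 0.0,"dy": 0.0,"dz": 0.0,"roll": 0,"fingers": 0.65},{"dx": 0.0,"dy": 0.0,"dz": 0.0,"roll": 0,"fingers": 0.8},{"dx": 0.0,"dy": 0.0,"dz": 0.0,"roll": 0,"fingers": 1},{"dx": 0.0,"dy": 0.0,"dz": 0.0,"roll": 0,"fingers": 1},{"dx": 0.0,"dy": 0.0,"dz": 0.0,"roll": 0,"fingers": 1}]'

```text
time: 36.17
tool_pos: [0.4316, -0.0608, -0.0206]
tcp_rot: [2.718, 1.575, 0.001]
wrist_force: [-1.3, -0.1, 5.9]
width: 0.177
grip_force: 49.3
```

A proper grasp: 0.177 × 85 ≈ 15 mm, on the brass. Lifting and carrying.

step_arm --commands '[{"dx": 0.0,"dy": 0.0,"dz": -0.008,"roll": 0,"fingers": 1},{"dx": 0.0,"dy": 0.0,"dz": -0.025,"roll": 0,"fingers": 1},{"dx": 0.0,"dy": 0.0,"dz": -0.055,"roll": 0,"fingers": 1},{"dx": 0.0,"dy": 0.0,"dz": -0.085,"roll": 0,"fingers": 1},{"dx": 0.0,"dy": 0.0,"dz": -0.1,"roll": 0,"fingers": 1},{"dx": 0.0,"dy": 0.0,"dz": -0.1,"roll": 0,"fingers": 1}]'

```text
time: 36.92
tool_pos: [0.4322, -0.0609, 0.08]
tcp_rot: [2.717, 1.574, 0.003]
wrist_force: [-0.1, -0.4, -1.1]
width: 0.174
grip_force: 48.8
```

```bash
python3 -c "
from h import *
s=read_state();print(s['width'],s['grip_force'])
to(614.5,-57,-.8)"
```

```text
0.1735180345349197 48.775861859321594
dx 0.0940 dy 0.1560 roll -29.01 z 0.0800 yaw -29.81 t 36.92
```

step_arm --commands '[{"dx": 0.01,"dy": 0.016,"dz": 0.0,"roll": -4,"fingers": 1},{"dx": 0.03,"dy": 0.05,"dz": 0.0,"roll": -11,"fingers": 1},{"dx": 0.05,"dy": 0.085,"dz": 0.0,"roll": -18,"fingers": 1},{"dx": 0.072,"dy": 0.12,"dz": 0.0,"roll": -25,"fingers": 1},{"dx": 0.088,"dy": 0.146,"dz": 0.0,"roll": -29,"fingers": 1},{"dx": 0.094,"dy": 0.156,"dz": 0.0,"roll": -29,"fingers": 1},{"dx": 0.094,"dy": 0.156,"dz": 0.03,"roll": -29,"fingers": 1},{"dx": 0.094,"dy": 0.156,"dz": 0.06,"roll": -29,"fingers": 1}]'

```text
time: 37.92
tool_pos: [0.6122, -0.0567, 0.0174]
tcp_rot: [-2.238, -2.203, 0.002]
wrist_force: [0.1, 0.8, -0.8]
width: 0.177
grip_force: 48.9
```

step_arm --commands '[{"dx": 0.0,"dy": 0.0,"dz": 0.0,"roll": 0,"fingers": 1},{"dx": 0.0,"dy": 0.0,"dz": 0.0,"roll": 0,"fingers": 1},{"dx": 0.0,"dy": 0.0,"dz": 0.0,"roll": 0,"fingers": 1}]'

```text
time: 38.3
tool_pos: [0.6146, -0.057, 0.0208]
tcp_rot: [2.236, 2.204, 0.003]
wrist_force: [0.2, 0.4, -0.8]
width: 0.173
grip_force: 48.9
```

```bash
python3 -c "
from h import *
held('P30',.0685,(236,240,244,248,252))
to(614.5,-57,-.8)"
```

```text
[ 0.61455887 -0.05695673  0.02076657] 0.1732784027034376 [ 0.2  0.4 -0.8]
236 [[607.7, -38.7], [621.6, -38.9]] mid [614.6 -38.8]
240 [[607.2, -40.8], [621.6, -41.0]] mid [614.4 -40.9]
244 [[606.7, -42.9], [622.0, -43.1]] mid [614.4 -43. ]
248 [[606.6, -45.0], [622.1, -45.3]] mid [614.3 -45.2]
252 [[607.0, -47.2], [622.1, -47.4]] mid [614.5 -47.3]
dx -0.0001 dy -0.0002 roll -0.03 z 0.0208 yaw -0.83 t 38.35
```

step_arm --commands '[{"dx": 0.0,"dy": 0.0,"dz": 0.012,"roll": 0,"fingers": 1},{"dx": 0.0,"dy": 0.0,"dz": 0.022,"roll": 0,"fingers": 1},{"dx": 0.0,"dy": 0.0,"dz": 0.027,"roll": 0,"fingers": 1},{"dx": 0.0,"dy": 0.0,"dz": 0.029,"roll": 0,"fingers": 1},{"dx": 0.0,"dy": 0.0,"dz": 0.03,"roll": 0,"fingers": 1},{"dx": 0.0,"dy": 0.0,"dz": 0.0305,"roll": 0,"fingers": 1},{"dx": 0.0,"dy": 0.0,"dz": 0.031,"roll": 0,"fingers": 1},{"dx": 0.0,"dy": 0.0,"dz": 0.031,"roll": 0,"fingers": 1}]'

```text
time: 39.35
tool_pos: [0.6126, -0.0566, -0.0106]
tcp_rot: [-2.236, -2.205, 0.002]
wrist_force: [-5.8, 0.4, 10.0]
width: 0.174
grip_force: 50.3
```

```bash
python3 -c "
from h import *
s=read_state();print(s['tool_pos'],s['wrist_force'])"
```

```text
[ 0.61263667 -0.05659503 -0.01060918] [-5.78364509  0.42314419 10.00815255]
```

step_arm --commands '[{"dx": 0.0,"dy": 0.0,"dz": -0.003,"roll": 0,"fingers": 1},{"dx": 0.0,"dy": 0.0,"dz": -0.003,"roll": 0,"fingers": 1},{"dx": 0.0,"dy": 0.0,"dz": -0.003,"roll": 0,"fingers": 1}]'

```text
time: 39.72
tool_pos: [0.6136, -0.0568, -0.009]
tcp_rot: [2.237, 2.205, 0.0]
wrist_force: [-0.4, -0.0, -0.7]
width: 0.175
grip_force: 49.0
```

```bash
python3 -c "
from h import *
held('P30b',.0405,(240,244,248,252))"
```

```text
[ 0.61357318 -0.05675616 -0.00903324] 0.17466377629679022 [-0.4 -0.  -0.7]
240 [[606.4, -39.8], [621.0, -40.0]] mid [613.7 -39.9]
244 [[605.9, -41.9], [621.0, -42.1]] mid [613.5 -42. ]
248 [[605.8, -44.0], [621.0, -44.2]] mid [613.4 -44.1]
252 [[606.2, -46.1], [621.1, -46.3]] mid [613.6 -46.2]
```

step_arm --commands '[{"dx": 0.0,"dy": 0.001,"dz": 0.0,"roll": 0,"fingers": 1},{"dx": 0.0,"dy": 0.001,"dz": 0.0005,"roll": 0,"fingers": 1},{"dx": 0.0,"dy": 0.001,"dz": 0.001,"roll": 0,"fingers": 1},{"dx": 0.0,"dy": 0.001,"dz": 0.0013,"roll": 0,"fingers": 1},{"dx": 0.0,"dy": 0.001,"dz": 0.0013,"roll": 0,"fingers": 1}]'

```text
time: 40.4
tool_pos: [0.6143, -0.0567, -0.0103]
tcp_rot: [-2.237, -2.206, 0.0]
wrist_force: [-0.3, 0.0, -1.0]
width: 0.175
grip_force: 49.0
```

Just above the strip; open, then rise.

step_arm --commands '[{"dx": 0.0,"dy": 0.0,"dz": 0.0006,"roll": 0,"fingers": 1},{"dx": 0.0,"dy": 0.0,"dz": 0.0006,"roll": 0,"fingers": 0.6},{"dx": 0.0,"dy": 0.0,"dz": 0.0006,"roll": 0,"fingers": 0.4},{"dx": 0.0,"dy": 0.0,"dz": 0.0006,"roll": 0,"fingers": 0.0},{"dx": 0.0,"dy": 0.0,"dz": 0.0,"roll": 0,"fingers": -1},{"dx": 0.0,"dy": 0.0,"dz": 0.0,"roll": 0,"fingers": -1},{"dx": 0.0,"dy": 0.0,"dz": 0.0,"roll": 0,"fingers": -1},{"dx": 0.0,"dy": 0.0,"dz": -0.03,"roll": 0,"fingers": -1}]'

```text
time: 41.4
tool_pos: [0.6114, -0.0563, 0.0171]
tcp_rot: [-2.233, -2.202, 0.006]
wrist_force: [1.3, 0.8, 0.4]
width: 0.999
grip_force: 0.0
```

step_arm --commands '[{"dx": 0.0,"dy": 0.0,"dz": -0.05,"roll": 0,"fingers": -1},{"dx": 0.0,"dy": 0.0,"dz": -0.11,"roll": 0,"fingers": -1},{"dx": 0.0,"dy": 0.0,"dz": -0.17,"roll": 0,"fingers": -1},{"dx": 0.0,"dy": 0.0,"dz": -0.19,"roll": 0,"fingers": -1},{"dx": 0.0,"dy": 0.0,"dz": -0.19,"roll": 0,"fingers": -1},{"dx": 0.0,"dy": 0.0,"dz": -0.19,"roll": 0,"fingers": -1}]'

```text
time: 42.15
tool_pos: [0.6128, -0.0565, 0.207]
tcp_rot: [-2.235, -2.203, 0.004]
wrist_force: [-0.6, 0.2, -0.3]
width: 1.0
grip_force: 0.0
```

Run:
```python
from h import *
s,c,p,d=snap('Q30');print(s['tool_pos'])
for v in(90,110):print([topface(c,p,q,z,v)[1] for q,z in(((614,-57),.038),((615,15),.044),((616,87),.05))])
to(411,-235,-23)
```

```text
[ 0.61277175 -0.05654197  0.20702439]
[array([613.7, -57. ,  27.8,  13.7,  89.3]), array([616.7,  14.6,  38.2,  17.3,  89.9]), array([616.8,  85.2,  47.7,  20.7,  88.8])]
[array([613.6, -57. ,  27.8,  13.6,  89.6]), array([617.4,  15. ,  37.1,  16.2,  89.2]), array([616.9,  85.2,  47.6,  20.7,  89.2])]
dx -0.1815 dy -0.1979 roll 22.19 z 0.2065 yaw -0.81 t 42.20
```

step_arm --commands '[{"dx": -0.04,"dy": -0.038,"dz": 0.0,"roll": 4,"fingers": -1},{"dx": -0.08,"dy": -0.076,"dz": 0.0,"roll": 8,"fingers": -1},{"dx": -0.12,"dy": -0.114,"dz": 0.0,"roll": 12,"fingers": -1},{"dx": -0.16,"dy": -0.152,"dz": 0.0,"roll": 16,"fingers": -1},{"dx": -0.2,"dy": -0.19,"dz": 0.0,"roll": 20,"fingers": -1},{"dx": -0.235,"dy": -0.222,"dz": 0.0,"roll": 22,"fingers": -1},{"dx": -0.235,"dy": -0.222,"dz": 0.0,"roll": 22,"fingers": -1},{"dx": -0.235,"dy": -0.222,"dz": 0.0,"roll": 22,"fingers": -1}]'

```text
time: 43.2
tool_pos: [0.3885, -0.2878, 0.2081]
tcp_rot: [-2.615, -1.736, 0.0]
wrist_force: [-0.1, 0.2, -0.5]
width: 1.0
grip_force: 0.0
```

```bash
python3 -c "
from h import *
s,*_=snap('L60a');print(s['tool_pos'],s['time'])"
```

```text
[ 0.38849109 -0.28782377  0.20806539] 43.2
```

step_arm --commands '[{"dx": 0.06,"dy": 0.0,"dz": 0.0,"roll": 0,"fingers": -1},{"dx": 0.06,"dy": 0.0,"dz": 0.0,"roll": 0,"fingers": -1},{"dx": 0.06,"dy": 0.0,"dz": 0.0,"roll": 0,"fingers": -1},{"dx": 0.06,"dy": 0.0,"dz": 0.0,"roll": 0,"fingers": -1}]'

```text
time: 43.75
tool_pos: [0.4124, -0.2335, 0.2096]
tcp_rot: [-2.616, -1.739, 0.001]
wrist_force: [-0.6, -0.3, 1.0]
width: 1.005
grip_force: 0.0
```

```bash
python3 -c "
from h import *
s,c,p,d=snap('L60b');print(s['tool_pos'],s['time'])
locate('L60a','L60b',(411,-235),.046)
to(411,-235,-23)
cv2.imwrite('pics/L60c.png',cv2.resize(p[60:330,180:460],None,fx=2,fy=2))"
```

```text
[ 0.41237374 -0.23346869  0.2096069 ] 43.75
110 L60a [ 411.8 -235.3   57.2   22.7   67.8]
110 L60b [ 411.2 -235.7   57.6   22.9   67.8]
   tri [ 411.8 -234.3   49.6] 0.4
130 L60a [ 411.3 -235.1   57.1   21.5   67.8]
130 L60b [ 411.6 -235.1   56.1   21.5   66.7]
   tri [ 411.8 -234.5   46.2] 0.8
dx -0.0017 dy -0.0006 roll 0.17 z 0.2097 yaw -22.83 t 43.80
```

View pics/L60c.png

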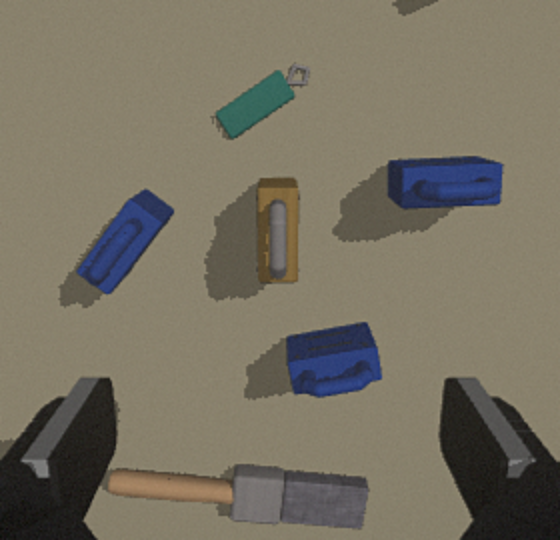

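The crop shows the brass lock60 at (278,230), upright, with blue decoys at (125,240), (445,182) and (333,360). I'll descend with the fingers only part open to clear them.

step_arm --commands '[{"dx": -0.0015,"dy": -0.0003,"dz": 0.05,"roll": -0.4,"fingers": -0.35},{"dx": -0.0015,"dy": -0.0003,"dz": 0.09,"roll": -0.4,"fingers": -0.35},{"dx": -0.0015,"dy": -0.0003,"dz": 0.11,"roll": -0.4,"fingers": -0.35},{"dx": -0.0015,"dy": -0.0003,"dz": 0.11,"roll": -0.4,"fingers": -0.35}]' --squeeze 60

```text
time: 44.3
tool_pos: [0.4096, -0.2342, 0.0978]
tcp_rot: [-2.608, -1.743, 0.003]
wrist_force: [-0.1, -0.4, 0.6]
width: 0.676
grip_force: 0.0
```

step_arm --commands '[{"dx": 0.0,"dy": 0.0,"dz": 0.03,"roll": 0,"fingers": -0.35},{"dx": 0.0,"dy": 0.0,"dz": 0.06,"roll": 0,"fingers": -0.35},{"dx": 0.0,"dy": 0.0,"dz": 0.09,"roll": 0,"fingers": -0.35},{"dx": 0.0,"dy": 0.0,"dz": 0.108,"roll": 0,"fingers": -0.35},{"dx": 0.0,"dy": 0.0,"dz": 0.115,"roll": 0,"fingers": -0.35},{"dx": 0.0,"dy": 0.0,"dz": 0.115,"roll": 0,"fingers": -0.35},{"dx": 0.0,"dy": 0.0,"dz": 0.115,"roll": 0,"fingers": 0},{"dx": 0.0,"dy": 0.0,"dz": 0.115,"roll": 0,"fingers": 0.3}]'

```text
time: 45.3
tool_pos: [0.4123, -0.2351, -0.0142]
tcp_rot: [2.609, 1.746, 0.001]
wrist_force: [0.0, -0.6, -0.6]
width: 0.352
grip_force: 0.0
```

step_arm --commands '[{"dx": 0.0,"dy": 0.0,"dz": 0.0,"roll": 0,"fingers": 0.45},{"dx": 0.0,"dy": 0.0,"dz": 0.0,"roll": 0,"fingers": 0.6},{"dx": 0.0,"dy": 0.0,"dz": 0.0,"roll": 0,"fingers": 0.8},{"dx": 0.0,"dy": 0.0,"dz": 0.0,"roll": 0,"fingers": 1},{"dx": 0.0,"dy": 0.0,"dz": 0.0,"roll": 0,"fingers": 1}]'

```text
time: 45.92
tool_pos: [0.412, -0.2349, -0.0142]
tcp_rot: [2.61, 1.747, 0.001]
wrist_force: [-2.4, 0.6, 6.3]
width: 0.284
grip_force: 58.9
```

step_arm --commands '[{"dx": 0.0,"dy": 0.0,"dz": -0.008,"roll": 0,"fingers": 1},{"dx": 0.0,"dy": 0.0,"dz": -0.025,"roll": 0,"fingers": 1},{"dx": 0.0,"dy": 0.0,"dz": -0.055,"roll": 0,"fingers": 1},{"dx": 0.0,"dy": 0.0,"dz": -0.09,"roll": 0,"fingers": 1},{"dx": 0.0,"dy": 0.0,"dz": -0.115,"roll": 0,"fingers": 1},{"dx": 0.0,"dy": 0.0,"dz": -0.12,"roll": 0,"fingers": 1},{"dx": 0.0,"dy": 0.0,"dz": -0.12,"roll": 0,"fingers": 1}]'

```text
time: 46.8
tool_pos: [0.4112, -0.2343, 0.1047]
tcp_rot: [-2.611, -1.747, 0.0]
wrist_force: [0.3, 0.2, -5.2]
width: 0.287
grip_force: 59.7
```

```bash
python3 -c "
from h import *
s=read_state();print(s['width'],s['grip_force'])
to(617.5,159.4,-.8)"
```

```text
0.28702316771198644 59.7231924533844
dx 0.4426 dy 0.0406 roll -21.61 z 0.1047 yaw -22.41 t 46.80
```

step_arm --commands '[{"dx": 0.02,"dy": 0.002,"dz": 0.0,"roll": -1,"fingers": 1},{"dx": 0.055,"dy": 0.005,"dz": 0.0,"roll": -3,"fingers": 1},{"dx": 0.1,"dy": 0.009,"dz": 0.0,"roll": -6,"fingers": 1},{"dx": 0.145,"dy": 0.013,"dz": 0.0,"roll": -9,"fingers": 1},{"dx": 0.19,"dy": 0.017,"dz": 0.0,"roll": -12,"fingers": 1},{"dx": 0.235,"dy": 0.021,"dz": 0.0,"roll": -15,"fingers": 1},{"dx": 0.28,"dy": 0.026,"dz": 0.0,"roll": -18,"fingers": 1},{"dx": 0.32,"dy": 0.029,"dz": 0.0,"roll": -21.6,"fingers": 1}]'

```text
time: 47.8
tool_pos: [0.5593, 0.0517, 0.1024]
tcp_rot: [-2.233, -2.207, 0.004]
wrist_force: [0.8, -0.9, -5.7]
width: 0.28
grip_force: 59.5
```

```bash
python3 -c "
from h import *
to(617.5,159.4,-.8)"
```

```text
dx 0.1084 dy 0.0573 roll 0.13 z 0.1024 yaw -0.67 t 47.80
```

step_arm --commands '[{"dx": 0.04,"dy": 0.021,"dz": 0.0,"roll": 0,"fingers": 1},{"dx": 0.075,"dy": 0.039,"dz": 0.0,"roll": 0,"fingers": 1},{"dx": 0.1,"dy": 0.052,"dz": 0.0,"roll": 0,"fingers": 1},{"dx": 0.109,"dy": 0.0565,"dz": 0.0,"roll": 0,"fingers": 1},{"dx": 0.109,"dy": 0.0565,"dz": 0.04,"roll": 0,"fingers": 1},{"dx": 0.109,"dy": 0.0565,"dz": 0.08,"roll": 0,"fingers": 1},{"dx": 0.109,"dy": 0.0565,"dz": 0.08,"roll": 0,"fingers": 1},{"dx": 0.109,"dy": 0.0565,"dz": 0.08,"roll": 0,"fingers": 1}]'

```text
time: 48.8
tool_pos: [0.6185, 0.158, 0.0252]
tcp_rot: [2.238, 2.205, -0.0]
wrist_force: [0.1, 0.3, -4.7]
width: 0.284
grip_force: 60.2
```

step_arm --commands '[{"dx": 0.0,"dy": 0.0,"dz": 0.0,"roll": 0,"fingers": 1},{"dx": 0.0,"dy": 0.0,"dz": 0.0,"roll": 0,"fingers": 1}]'

```text
time: 49.05
tool_pos: [0.6199, 0.1586, 0.0269]
tcp_rot: [2.236, 2.204, 0.005]
wrist_force: [0.5, -0.3, -5.2]
width: 0.287
grip_force: 60.2
```

```bash
python3 -c "
from h import *
held('P60',.085,(205,210,215,220))
s,c,p,d=pickle.load(open('P60.pkl','rb'));cv2.imwrite('pics/P60c.png',cv2.resize(p[100:400,170:470],None,fx=1.9,fy=1.9))
to(617.5,159.4,-.8)"
```

```text
[0.61992569 0.15864907 0.0269249 ] 0.2871558773735789 [ 0.5 -0.3 -5.2]
205 [[610.3, 195.9], [629.7, 195.6]] mid [620.  195.8]
210 [[609.8, 193.7], [630.5, 193.4]] mid [620.2 193.5]
215 [[609.3, 191.4], [631.0, 191.1]] mid [620.1 191.3]
220 [[608.3, 189.2], [631.4, 188.8]] mid [619.9 189. ]
dx 0.0007 dy -0.0022 roll -0.02 z 0.0266 yaw -0.82 t 49.10
```

View pics/P60c.png

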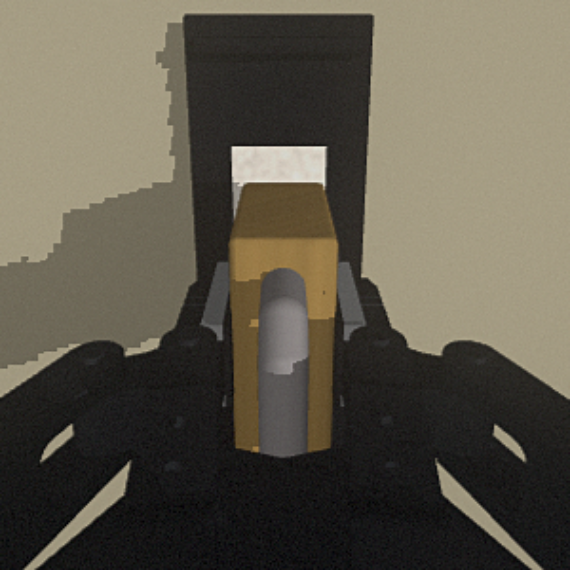

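Lock60 hangs level over the last mark; its far top edge is at crop row 238 (cols 231 to 338). It needs about −2 mm in x and +1.5 mm in y before lowering.

step_arm --commands '[{"dx": 0.0015,"dy": -0.0022,"dz": 0.01,"roll": 0,"fingers": 1},{"dx": 0.0015,"dy": -0.0022,"dz": 0.019,"roll": 0,"fingers": 1},{"dx": 0.0015,"dy": -0.0022,"dz": 0.025,"roll": 0,"fingers": 1},{"dx": 0.0015,"dy": -0.0022,"dz": 0.028,"roll": 0,"fingers": 1},{"dx": 0.0015,"dy": -0.0022,"dz": 0.029,"roll": 0,"fingers": 1},{"dx": 0.0015,"dy": -0.0022,"dz": 0.029,"roll": 0,"fingers": 1},{"dx": 0.0015,"dy": -0.0022,"dz": 0.029,"roll": 0,"fingers": 1}]'

```text
time: 49.98
tool_pos: [0.6166, 0.16, -0.0041]
tcp_rot: [2.237, 2.205, 0.001]
wrist_force: [-0.9, -0.5, -4.9]
width: 0.29
grip_force: 60.6
```

```bash
python3 -c "
from h import *
held('P60b',.058,(227,230,233))"
```

```text
[ 0.61655468  0.16001444 -0.00411965] 0.2897666908086044 [-0.9 -0.5 -4.9]
227 [[605.0, 189.0], [628.7, 188.7]] mid [616.8 188.9]
230 [[604.5, 187.7], [628.7, 187.4]] mid [616.6 187.5]
233 [[604.5, 186.3], [628.7, 186.0]] mid [616.6 186.2]
```

step_arm --commands '[{"dx": 0.0,"dy": 0.001,"dz": 0.0,"roll": 0,"fingers": 1},{"dx": 0.0,"dy": 0.001,"dz": 0.0,"roll": 0,"fingers": 1},{"dx": 0.0,"dy": 0.001,"dz": 0.0005,"roll": 0,"fingers": 1},{"dx": 0.0,"dy": 0.001,"dz": 0.001,"roll": 0,"fingers": 1},{"dx": 0.0,"dy": 0.001,"dz": 0.001,"roll": 0,"fingers": 1}]'

```text
time: 50.65
tool_pos: [0.6175, 0.16, -0.0042]
tcp_rot: [2.237, 2.205, 0.001]
wrist_force: [-3.7, -2.0, 5.5]
width: 0.285
grip_force: 61.5
```

Contact. Open fully, then rise.

step_arm --commands '[{"dx": 0.0,"dy": 0.0,"dz": -0.0005,"roll": 0,"fingers": 0.45},{"dx": 0.0,"dy": 0.0,"dz": -0.0005,"roll": 0,"fingers": 0.3},{"dx": 0.0,"dy": 0.0,"dz": -0.0005,"roll": 0,"fingers": 0.0},{"dx": 0.0,"dy": 0.0,"dz": -0.0005,"roll": 0,"fingers": -0.5},{"dx": 0.0,"dy": 0.0,"dz": -0.0005,"roll": 0,"fingers": -1},{"dx": 0.0,"dy": 0.0,"dz": -0.0005,"roll": 0,"fingers": -1},{"dx": 0.0,"dy": 0.0,"dz": -0.02,"roll": 0,"fingers": -1},{"dx": 0.0,"dy": 0.0,"dz": -0.06,"roll": 0,"fingers": -1}]'

```text
time: 51.65
tool_pos: [0.6154, 0.1595, 0.0543]
tcp_rot: [-2.236, -2.204, 0.005]
wrist_force: [0.5, 0.4, 0.6]
width: 1.0
grip_force: 0.0
```

step_arm --commands '[{"dx": 0.0,"dy": 0.0,"dz": -0.06,"roll": 0,"fingers": -1},{"dx": 0.0,"dy": 0.0,"dz": -0.12,"roll": 0,"fingers": -1},{"dx": -0.03,"dy": 0.0,"dz": -0.18,"roll": 0,"fingers": -1},{"dx": -0.07,"dy": 0.0,"dz": -0.18,"roll": 0,"fingers": -1},{"dx": -0.07,"dy": 0.0,"dz": -0.18,"roll": 0,"fingers": -1},{"dx": -0.07,"dy": 0.0,"dz": -0.18,"roll": 0,"fingers": -1},{"dx": -0.07,"dy": 0.0,"dz": -0.18,"roll": 0,"fingers": -1}]'

```text
time: 52.52
tool_pos: [0.6156, 0.0908, 0.2342]
tcp_rot: [-2.236, -2.206, 0.001]
wrist_force: [-0.3, 0.4, 0.5]
width: 1.0
grip_force: 0.0
```

Run:
```python
from h import *
s,c,p,d=snap('F');print(s['tool_pos'],s['time'])
for v in(90,110):print(*[topface(c,p,q,z,v)[1] for q,z in(((614,-57),.038),((615,15),.044),((616,87),.05),((617,159),.056))])
for k,*v in marks(c,p):print('mark',np.round(v,1))
cv2.imwrite('pics/Fc.png',cv2.resize(p[0:300,170:470],None,fx=1.9,fy=1.9))
```

```text
[0.61562943 0.09075546 0.23415453] 52.525
[614.  -51.7  36.8  13.5  89.3] [617.   19.7  46.1  16.9  89.3] [616.2  86.5  50.1  21.1  89.8] [617.  158.9  58.6  23.4  88.7]
[614.  -56.6  27.   13.5  89.3] [617.   19.7  46.1  16.9  89.3] [616.8  86.5  50.1  19.7  89.8] [617.1 158.9  58.4  23.4  89.2]
mark [614.1 -57.1  62.5  32.8  89.9]
```

View pics/Fc.png

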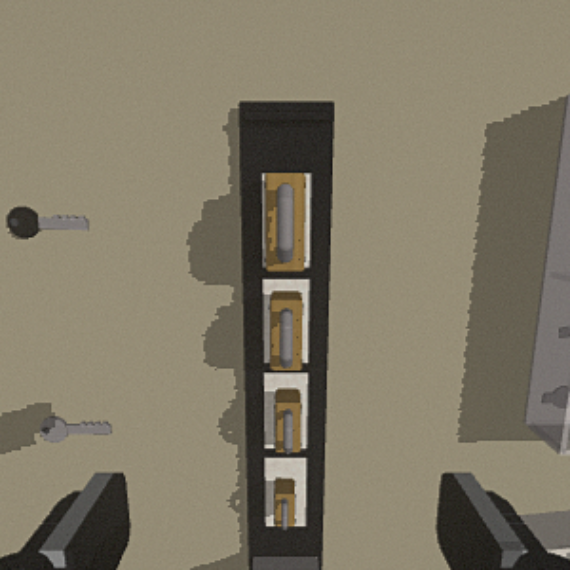

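All four stand upright on their marks in order, from the largest at crop (286,222) to the smallest at (284,502) beside the bookend. Measured errors are within about 2 mm and 1°, so I'll hand in.

```bash
python3 -c "
from workcell import *
print(finish_job())"
```

```text
the job is handed in; nothing more can be done
None
```

The job is handed in: all four brass padlocks stand upright on their marks, smallest beside the bookend and largest furthest from it, within about 2 mm and 1° by the last camera check, after about 53 s of the 104 s; lock40 and lock30 were first gripped too high, and lock40's pads slid up to the shackle on the lift, but both stayed upright.

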